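# Gauge the adapter collars and slide the dish to the microscope

## Task

Push the steel dish along the bench until it sits inside the round loading outline, and let go of it. Then work along the row of brass collars from the robot's right to its left, trying each on the gauge pin: one that slides right down to the block goes in the dish, one that stops part-way goes in the grey reject tray. When all are sorted, push the loaded dish across into the square outline on the microscope's side; never lift or tip the dish, and leave everything else on the bench where it is.

Things in the scene. Friction and masses are not known exactly. Their poses are not given: they have to be found in the camera images.
- dish: open round stainless-steel dish, 116 mm outside diameter, 108 inside, wall 4 mm, 20 mm high, inner floor 4 mm above its underside, 0.3 kg; loose on the bench and wider than the gripper opens. Origin at the centre of its underside, z up.
- load_ring: loading spot: thin black round outline printed on the bench near the gauge, 140 mm inside diameter. Flat, nothing to bump. Origin at its centre on the bench.
- scope_square: microscope spot: thin black square outline printed on the bench on the microscope's side (the robot's left), 134 mm wide inside. Flat. Origin at its centre on the bench.
- gauge: fixed plug gauge: dark steel block 56 x 56 mm, 14 mm high, with an upright steel pin of 11 mm diameter on its middle; the pin stands 40 mm above the block, its last 4 mm tapered to 9 mm. Origin at the centre of the block's underside, on the bench, in line with the pin.
- pin_tip (a point): top centre of the gauge pin, 54 mm above the bench
- reject_tray: reject tray: fixed square grey plastic open tray, 100 x 100 mm outside, 20 mm high, walls and floor 4 mm. Origin at the centre of its underside.
- collar_a: brass collar: plain tube on end, 24 mm outside diameter, 30 tall, 14 mm bore at both ends, 0.05 kg. One of a zigzag row, over 40 mm apart in y. All look alike; some narrow to 8 mm inside 10 to 20 mm up, so they stop with their underside about 30 mm above the gauge block. Not all are there in every run. Origin: centre of underside, z along its axis.
- collar_b: brass collar: plain tube on end, 24 mm outside diameter, 30 tall, 14 mm bore at both ends, 0.05 kg. One of a zigzag row, over 40 mm apart in y. All look alike; some narrow to 8 mm inside 10 to 20 mm up, so they stop with their underside about 30 mm above the gauge block. Not all are there in every run. Origin: centre of underside, z along its axis.
- collar_c: brass collar: plain tube on end, 24 mm outside diameter, 30 tall, 14 mm bore at both ends, 0.05 kg. One of a zigzag row, over 40 mm apart in y. All look alike; some narrow to 8 mm inside 10 to 20 mm up, so they stop with their underside about 30 mm above the gauge block. Not all are there in every run. Origin: centre of underside, z along its axis.
- collar_d: brass collar: plain tube on end, 24 mm outside diameter, 30 tall, 14 mm bore at both ends, 0.05 kg. One of a zigzag row, over 40 mm apart in y. All look alike; some narrow to 8 mm inside 10 to 20 mm up, so they stop with their underside about 30 mm above the gauge block. Not all are there in every run. Origin: centre of underside, z along its axis.
- collar_e: brass collar: plain tube on end, 24 mm outside diameter, 30 tall, 14 mm bore at both ends, 0.05 kg. One of a zigzag row, over 40 mm apart in y. All look alike; some narrow to 8 mm inside 10 to 20 mm up, so they stop with their underside about 30 mm above the gauge block. Not all are there in every run. Origin: centre of underside, z along its axis.
- collar_f: brass collar: plain tube on end, 24 mm outside diameter, 30 tall, 14 mm bore at both ends, 0.05 kg. One of a zigzag row, over 40 mm apart in y. All look alike; some narrow to 8 mm inside 10 to 20 mm up, so they stop with their underside about 30 mm above the gauge block. Not all are there in every run. Origin: centre of underside, z along its axis.
- jar: bystander, not part of the job: small amber glass jar with a white lid, 48 mm wide, 50 tall. Origin at the centre of its underside.
- beaker: bystander, not part of the job: white ceramic beaker, 52 mm wide, 55 tall. Origin at the centre of its underside.
- tip_box: bystander, not part of the job: clear plastic pipette-tip box, 85 x 60 x 45 mm. Origin at the centre of its underside.
- forceps: bystander, not part of the job: flat steel forceps lying on the bench, 110 mm long, 4 mm high. Origin at the centre of its underside.
- timer: bystander, not part of the job: white square bench timer, 60 x 60 x 18 mm. Origin at the centre of its underside.
Not all that is in view belongs to the job. Leave any orange look-alike of the dish alone.

How it is judged:
By the outcome, as a careful person would: the job done as asked, in the order asked, and still so for the second after the job is handed in, with the robot touching nothing.
Of collar_a, collar_f only 1 to 2 are there at a start; the rules pass over those that are not, and their reading is None.
Of collar_b, collar_c only 1 to 1 are there at a start; the rules pass over those that are not, and their reading is None.
Of collar_d, collar_e only 1 to 1 are there at a start; the rules pass over those that are not, and their reading is None.
At some moment in a run one of collar_a, collar_b, collar_c, collar_d, collar_e, collar_f, dish may be knocked a few centimetres aside while the robot is not near it.
It also fails if it takes over 200 s, if anything falls off the work surface, if the arm or the gripper's body presses on something with over 40 N, if the wrist force passes 120 N, or if a joint passes its speed limit or range.

## Robot

A 7-joint arm with a two-finger parallel gripper is mounted at the origin on the work surface. World frame = base frame: x ahead of the robot, y to its left, z up, the work surface at z = 0. Lengths are in m, angles in rad, forces in N, time in s.
With the tool pointing down it reaches from about 0.35 to 0.9 m from the base axis. Payload 19.9 kg.
Tool frame: the origin (TCP) lies at the very end of the fingers, on their centre line; the grasp point (between the pads) lies 19 mm behind it; z points along the fingers, y is the line along which they close (so a half turn about z gives the same grasp; the last joint's range is limited). The gripper opens to 94 mm and grips with 3 to 60 N. Pads are 16 mm wide; open, the fingers measure 119 mm over their backs; the gripper's body (75 mm by 177 mm) begins 78 mm behind the grasp point.
Start: joints at [1.242, 0.417, -0.01, 1.614, 0.005, 1.111, -0.053], TCP at [0.177, -0.599, 0.205] pointing down, gripper open.
Joint ranges: [-2.81, 2.81], [-0.39, 2.02], [-1.27, 1.25], [0.06, 2.57], [-1.19, 4.33], [0.19, 2], [-2.82, 2.82]. Speed limits (rad/s): [1.89, 1.89, 2.39, 2.39, 3.01, 3.01, 3.01].

## Interface

Orientations are given as a 3x3 rotation matrix whose columns are the frame's x, y, z axes.
In Python, from bench import readout, optics, job gives the robot as it stands.
- The arm moves only by the tool send_rows, never from a script. Its argument "increments" is a list of rows, each a list of 2 entries, a list of its own where there are three numbers: the shift along the tool's x, y, z in units of 0.4 m (1.0 is 0.4 m), then the turn, a rotation vector about the tool's x, y, z in units of 360 degrees (1.0 is 360 degrees). A call has 1 to 20 rows; each row is the pose to reach, as a shift and turn from the pose commanded when the call began, along the tool's axes at that moment, turning the shorter way round; what a row does not reach only later rows make up. A row lasts 1/12 s, in which the tool goes at most 41.7 mm and 7.16 degrees, less where a joint would pass 70% of its speed; a pose out of reach is approached as far as the arm can. A call with a number of a shift or a turn outside -1 to 1 is refused whole. A call with a gripper value outside its range is refused whole. "claw" is the closure, from -1 (fully open) to 1 (shut), set as the call begins (left out, the last holds). The fingers move at their own pace and stop on an object; the grip force is fixed at half the most. Time passes only in rows, so rows that repeat a pose let the fingers close. It gives the time, the measured TCP pose, the force, the opening and the grip force at its end, in the units of the state.
- readout.get_state(): the state, without advancing time (a new reading comes with each control period).
- optics.capture(name): name is "scene" or "top"; returns the picture (480x640x3 uint8, red, green, blue); there is no depth.
- optics.camera_info(name): a dict with "vfov" (degrees; the focal length in pixels is half the picture's height over the tangent of half this angle, whatever the lens; pixels are square), "cx", "cy" (the principal point, pixels), "R" (3x3) and "t" (3): a world point X has camera coordinates R X + t. Camera axes: x right, y down, z forward; pixel columns grow to the right and rows downward; lengths in m; the calibration is good to about 2 mm. A picture is of the moment at which its call begins. camera_info takes no time and is no camera call.
- job.hand_in(): hands the job in; it is judged then, once.
Trained networks look in the newest picture that a camera, given by its name, has taken for a name from the list of things; names that differ only in an ending like _2 or _b are one class to them, and where a whole thing is asked for, a point or a joint stands for the part that bears it (a point fixed in the world has none). Each returns a list of dicts, best first, with "score" (0 to 1); they miss things now and then, are a little off and sometimes report something else, mostly with a low value. They report only what shows in the picture. A call takes as long as a camera call. They do not tell look-alikes from the thing itself.
- optics.boxes_of(target, camera): "point" ([row, column] as shares, 0 to 1, of the picture: columns of its width, rows of its height, amid what is visible of it).
- optics.regions_of(target, camera): "region" (480x640 bool, what is visible of it) and "point" ([row, column] as shares, 0 to 1, of the picture: columns of its width, rows of its height, amid what is visible of it).
- optics.spot_point(target, camera): "point" ([row, column] as shares, 0 to 1, of the picture: columns of its width, rows of its height: a listed point, or the origin of a listed thing).
The state is a dict: "t": time; "joint_pos": joint angles; "dq": joint speeds; "joint_efforts": joint torques, N m; "position": TCP position; "eef_rot": TCP orientation; "ft_force": force on the tool from outside, world axes, zero at the start; "wrist_torque": the same for the moment, N m; "width": finger opening in m; "grasp_force": force on a finger pad.
Only numpy, scipy, OpenCV 4.12 (cv2) and the standard library are available. Lean on these libraries where they do the work, as an engineer would, in place of code of your own. Each camera call takes 0.05 s, during which the arm holds its last target. There are 200 camera calls.

## Working session

There is one attempt and no reset: what is moved stays moved. The work goes in short steps, Python scripts to look and compute and a tool call to move; the robot and the scene stay as the last step left them, time stands still between calls to the robot, and variables do not carry over. Pictures are saved under pics/ and viewed, at most 14 in all, crops included, and the job is handed in when it is done.

Besides the shell and the picture viewer there is one more tool, called after ">>>" by a JSON object that holds its "name" and its "arguments", one argument or row to a line. send_rows: Moves the arm, as the interface text tells. Shifts and turns lie within -1 to 1; 1 stands for 0.4 m of shift or 360 degrees of turn. Its arguments: {"type":"object","properties":{"increments":{"type":"array"},"claw":{"type":"number"}},"required":["increments"]}

```bash
mkdir -p pics; ls
cat > h.py <<'E'
import numpy as np, cv2
from bench import readout, optics, job
def px2w(p,cam,z=0.0,frac=True):
    c=optics.camera_info(cam); f=240/np.tan(np.radians(c['vfov'])/2)
    R=np.array(c['R']);t=np.array(c['t'])
    r,cc=(p[0]*480,p[1]*640) if frac else p
    d=R.T@np.array([(cc-c['cx'])/f,(r-c['cy'])/f,1]); o=-R.T@t
    return o+d*(z-o[2])/d[2]
def w2px(X,cam):
    c=optics.camera_info(cam); f=240/np.tan(np.radians(c['vfov'])/2)
    q=np.array(c['R'])@np.array(X)+np.array(c['t'])
    return np.array([q[1]/q[2]*f+c['cy'],q[0]/q[2]*f+c['cx']])
def snap(cam,name=None):
    im=optics.capture(cam)
    if name: cv2.imwrite('pics/'+name,im[:,:,::-1])
    return im
E
python3 - <<'E'
from h import *
np.set_printoptions(precision=4,suppress=True)
for c in('scene','top'):
    snap(c,c+'0.png'); i=optics.camera_info(c); print(c,i, -np.array(i['R']).T@np.array(i['t']))
s=readout.get_state();print(s['t'],s['position'],s['eef_rot'],s['width'])
for n,z in [('dish',0),('load_ring',0),('scope_square',0),('gauge',0),('pin_tip',.054),('reject_tray',0),('collar_a',0)]:
    for d in optics.spot_point(n,'top'): print(n,round(d['score'],2),np.array(d['point'])*[480,640],px2w(d['point'],'top',z))
E
```

```text
pics
scene {'vfov': 45.58480269975499, 'cx': 323.2886474442924, 'cy': 238.31864040606754, 'R': array([[ 0.0595,  0.9982, -0.0027],
       [ 0.6306, -0.0397, -0.7751],
       [-0.7738,  0.0444, -0.6319]]), 't': array([-0.0198, -0.3095,  1.5383])} [ 1.3867 -0.0609  0.7321]
top {'vfov': 46.9685515826296, 'cx': 321.80946891047233, 'cy': 236.4089739128488, 'R': array([[ 0.0034, -0.9997, -0.026 ],
       [-0.9993, -0.0024, -0.0377],
       [ 0.0376,  0.0261, -0.999 ]]), 't': array([0.0146, 0.5535, 1.1609])} [ 0.5094 -0.0143  1.1809]
0.1 [ 0.1773 -0.599   0.2049] [[ 0.9589  0.2838 -0.0004]
 [ 0.2838 -0.9589  0.001 ]
 [-0.0001 -0.0011 -1.    ]] 0.09396274747979308
dish 0.87 [357.024 480.576] [ 0.3004 -0.319   0.    ]
dish 0.57 [272.88  491.904] [ 0.4775 -0.3441  0.    ]
dish 0.49 [146.496 461.632] [ 0.7471 -0.282   0.    ]
gauge 0.64 [192.576 434.176] [ 0.6481 -0.2232  0.    ]
reject_tray 0.75 [189.984 364.992] [ 0.6536 -0.0757  0.    ]
collar_a 0.63 [180.912 313.28 ] [0.6732 0.0353 0.    ]
collar_a 0.56 [178.176 252.672] [0.6791 0.166  0.    ]
collar_a 0.47 [202.08 225.28] [0.6274 0.2249 0.    ]
collar_a 0.45 [208.8  278.72] [0.613  0.1093 0.    ]
```

View pics/top0.png

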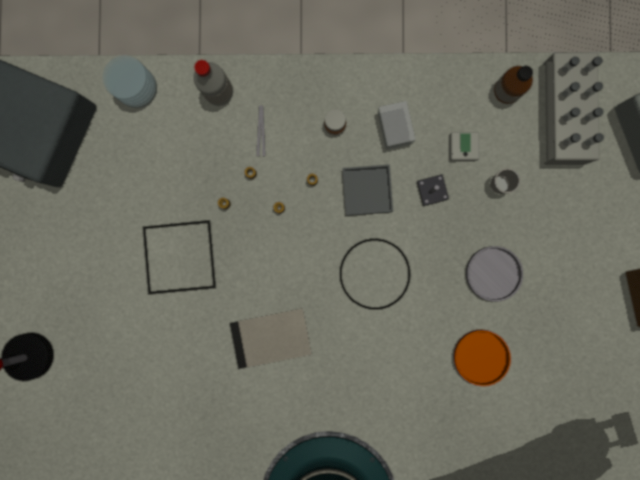

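View pics/scene0.png

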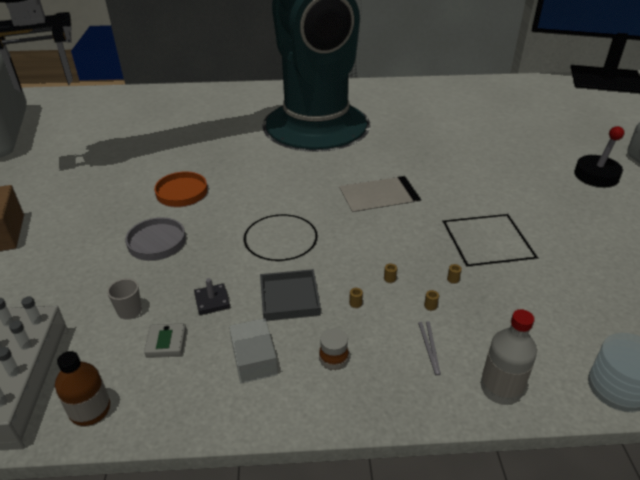

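Top view: the steel dish is at about (col 493, row 273) and its orange look-alike at (481, 357), so the grey one is meant. The ring is at (375, 273) and the square at (180, 257). There are four collars, from right to left at (312,179), (278,208), (250,173) and (223,203). The gauge is at (433,190) and the tray at (367,190). Next I'll measure precisely and confirm with an enlarged crop.

```bash
cat >> h.py <<'E'
def both(name,z,minscore=.3,cams=('top','scene'),fn='spot_point'):
    for cam in cams:
        for d in getattr(optics,fn)(name,cam):
            if d['score']>minscore: print(name,fn[:4],cam,round(d['score'],2),(np.array(d['point'])*[480,640]).round(1),px2w(d['point'],cam,z)[:2].round(4), d['region'].sum() if 'region' in d else '')
E
python3 - <<'E'
from h import *
im=cv2.imread('pics/top0.png')
a=cv2.resize(im[150:240,200:330],(780,540),interpolation=cv2.INTER_CUBIC)
b=cv2.resize(im[160:400,400:530],(325,600),interpolation=cv2.INTER_CUBIC)
c=cv2.resize(im[150:225,335:460],(475,285),interpolation=cv2.INTER_CUBIC)
cv2.imwrite('pics/crop1.png',np.hstack([b,np.vstack([c,cv2.resize(a,(475,315))])]))
g=cv2.cvtColor(im,cv2.COLOR_BGR2GRAY)
for nm,(x0,x1,y0,y1),th in [('ring',(330,420,228,318),70),('sq',(135,225,212,302),70)]:
    m=g[y0:y1,x0:x1]<th; r,c=np.nonzero(m)
    if nm=='ring':
        (cx,cy),rad=cv2.minEnclosingCircle(np.c_[c,r].astype(np.int32)); print(nm,cx+x0,cy+y0,rad,px2w((cy+y0,cx+x0),'top',0,False))
    else:
        q=cv2.minAreaRect(np.c_[c,r].astype(np.int32)); print(nm,q,px2w((q[0][1]+y0,q[0][0]+x0),'top',0,False))
optics.capture('top')
optics.capture('scene')
both('pin_tip',.054,.1);both('gauge',0);both('collar_a',.0);both('collar_a',.02,fn='regions_of')
both('dish',0); both('dish',.01,fn='regions_of'); both('reject_tray',0);both('load_ring',0);both('scope_square',0)
E
```

```text
ring 374.5431213378906 273.5739212036133 35.5029411315918 [ 0.47495697 -0.09607565  0.        ]
sq ((43.831974029541016, 44.65163803100586), (68.26395416259766, 67.99234008789062), 84.80557250976562) [0.50955828 0.32410974 0.        ]
pin_tip spot top 0.95 [187.7 435.2] [ 0.6518 -0.2157] 
pin_tip spot scene 0.69 [277.7 208.3] [ 0.6516 -0.2186] 
gauge spot scene 0.7 [298.9 212.1] [ 0.6496 -0.219 ] 
gauge spot scene 0.54 [341.2 168.3] [ 0.7443 -0.2827] 
collar_a spot top 0.59 [181.4 310.4] [0.6722 0.0415] 
collar_a spot top 0.56 [174.6 251.5] [0.6869 0.1686] 
collar_a spot top 0.56 [200.4 224.4] [0.631  0.2268] 
collar_a spot top 0.5 [206.8 277.8] [0.6174 0.1113] 
collar_a spot scene 0.81 [277.8 391.5] [0.6147 0.1109] 
collar_a spot scene 0.66 [279.2 453.8] [0.6259 0.2261] 
collar_a spot scene 0.53 [304.  430.5] [0.6865 0.1698] 
collar_a regi top 0.66 [226.7 172.6] [0.573  0.3325] 884
collar_a regi top 0.48 [207.4 280.6] [0.6142 0.1033] 106
collar_a regi top 0.44 [173.1 250.7] [0.6871 0.1673] 103
collar_a regi scene 0.68 [261.2 288.8] [ 0.5787 -0.0796] 273
collar_a regi scene 0.66 [300.3 354.9] [0.6886 0.0339] 239
collar_a regi scene 0.6 [272.1 391.2] [0.6207 0.1079] 235
collar_a regi scene 0.58 [297.1 431.7] [0.6892 0.1689] 261
collar_a regi scene 0.56 [273.5 454. ] [0.6316 0.2222] 222
dish spot top 0.92 [355.8 479.1] [ 0.3029 -0.3159] 
dish spot top 0.81 [273.8 494.4] [ 0.4755 -0.3493] 
dish spot scene 0.83 [190.5 179.1] [ 0.2988 -0.325 ] 
dish spot scene 0.75 [241.2 155.3] [ 0.4781 -0.3483] 
dish regi top 0.77 [358.  483.4] [ 0.3002 -0.3222] 2514
dish regi top 0.71 [276.1 490.8] [ 0.471 -0.339] 2519
dish regi scene 0.84 [239.5 152.1] [ 0.4848 -0.3517] 2075
dish regi scene 0.84 [189.5 177.8] [ 0.3094 -0.3248] 1557
reject_tray spot top 0.94 [193.5 367. ] [ 0.6461 -0.0799] 
reject_tray spot scene 0.6 [299.2 292. ] [ 0.6592 -0.0758] 
load_ring spot scene 0.41 [302.8 355.4] [0.6752 0.0369]
```

View pics/crop1.png

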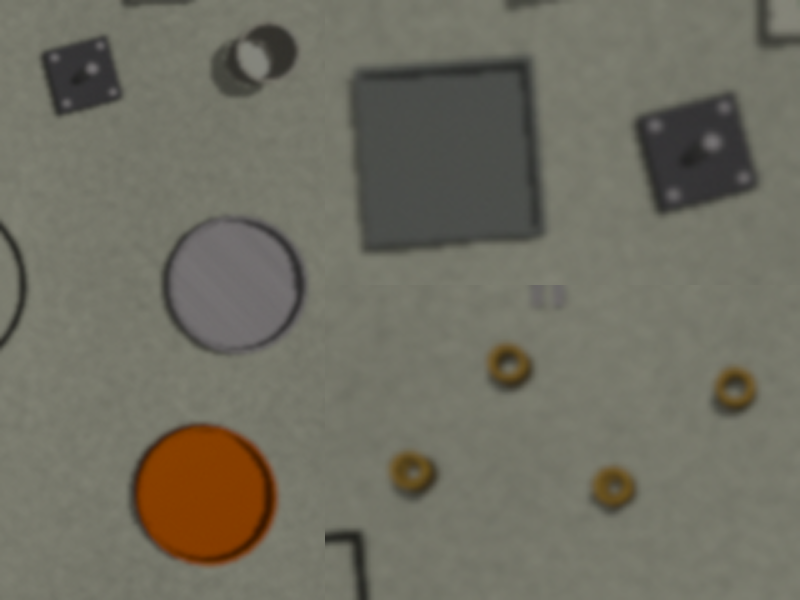

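The crop confirms the grey steel dish (493,273), with the orange one below it to be left alone. All four collars stand upright with visible bores. Now sub-pixel colour measurements.

```bash
cat >> h.py <<'E'
def fitcirc(im,cam,X,rmm,z,span=1.3,n=72):
    """refine circle of radius rmm at height z near X by max edge along projected circle"""
    g=cv2.GaussianBlur(cv2.cvtColor(im,cv2.COLOR_RGB2GRAY),(0,0),.7).astype(float)
    gx=cv2.Sobel(g,cv2.CV_64F,1,0);gy=cv2.Sobel(g,cv2.CV_64F,0,1);G=np.hypot(gx,gy).astype(np.float32)
    from scipy.optimize import minimize
    th=np.linspace(0,2*np.pi,n,endpoint=False)
    def cost(p):
        P=np.array([w2px((p[0]+rmm*np.cos(a),p[1]+rmm*np.sin(a),z),cam) for a in th]).astype(np.float32)
        return -cv2.remap(G,P[:,1].copy(),P[:,0].copy(),cv2.INTER_LINEAR).mean()
    best=min(((cost((X[0]+i,X[1]+j)),X[0]+i,X[1]+j) for i in np.arange(-.008,.009,.002) for j in np.arange(-.008,.009,.002)))
    r=minimize(cost,best[1:],method='Nelder-Mead',options=dict(initial_simplex=np.array(best[1:])+[[0,0],[.001,0],[0,.001]],xatol=1e-5))
    return r.x.round(4),round(-r.fun,1)
def brass(im,cam,z,amin=15):
    a=im.astype(float); m=((a[:,:,0]-a[:,:,2])>35)&(a[:,:,0]<190)&(a[:,:,1]>a[:,:,0]*.55)
    n,l,s,c=cv2.connectedComponentsWithStats(m.astype(np.uint8))
    return [(c[i][::-1].round(1),s[i,4],px2w(c[i][::-1],cam,z,False)[:2].round(4)) for i in range(1,n) if s[i,4]>=amin and s[i,4]<600]
COL=[(.672,.040),(.615,.110),(.687,.168),(.629,.226)]
E
python3 - <<'E'
from h import *
T=optics.capture('top');S=optics.capture('scene')
print('brass top z.03',*brass(T,'top',.03),sep='\n'); print('scene z.02',*brass(S,'scene',.02),sep='\n')
for X in COL:
    print(X,fitcirc(T,'top',X,.012,.03),fitcirc(S,'scene',X,.012,.03))
print('dish',fitcirc(T,'top',(.475,-.345),.058,.02),fitcirc(S,'scene',(.475,-.345),.058,.02))
print('ring',fitcirc(T,'top',(.475,-.096),.070,.0),fitcirc(S,'scene',(.475,-.096),.07,.0))
for cam,im,p in (('top',T,(188,434.5)),('scene',S,(280,209))):
    r0,c0=int(p[0])-9,int(p[1])-9; sub=im[r0:r0+19,c0:c0+19].mean(2)
    print(cam); print(sub[::1,4:16].astype(int))
E
```

```text
brass top z.03
(array([ 81.5, 515.8]), np.int32(358), array([ 0.8775, -0.3886]))
(array([171.9, 249.7]), np.int32(80), array([0.6881, 0.1679]))
(array([178.6, 311.9]), np.int32(80), array([0.6739, 0.0369]))
(array([202.6, 222.9]), np.int32(92), array([0.6234, 0.2238]))
(array([206.9, 278.4]), np.int32(92), array([0.6143, 0.107 ]))
(array([362.9, 493.2]), np.int32(193), array([ 0.2939, -0.3368]))
scene z.02
(array([82.8, 97.5]), np.int32(145), array([-0.2573, -0.6367]))
(array([84.4, 44.6]), np.int32(125), array([-0.2562, -0.7904]))
(array([177.1, 177.9]), np.int32(95), array([ 0.274 , -0.3277]))
(array([197.6,   3.1]), np.int32(183), array([ 0.3315, -0.6953]))
(array([271.3, 390. ]), np.int32(153), array([0.6184, 0.106 ]))
(array([272.1, 454.2]), np.int32(154), array([0.6279, 0.2235]))
(array([296. , 355.3]), np.int32(166), array([0.6783, 0.0357]))
(array([298.5, 431.3]), np.int32(173), array([0.6925, 0.1675]))
(array([360.4, 330.2]), np.int32(22), array([ 0.8168, -0.018 ]))
(array([368.1,  82.7]), np.int32(30), array([ 0.8082, -0.4008]))
(array([381.6,  60.5]), np.int32(146), array(
[... 175 characters left out ...]
ne 30, in fitcirc
    best=min(((cost((X[0]+i,X[1]+j)),X[0]+i,X[1]+j) for i in np.arange(-.008,.009,.002) for j in np.arange(-.008,.009,.002)))
  File "h.py", line 30, in <genexpr>
    best=min(((cost((X[0]+i,X[1]+j)),X[0]+i,X[1]+j) for i in np.arange(-.008,.009,.002) for j in np.arange(-.008,.009,.002)))
               ~~~~^^^^^^^^^^^^^^^^^
  File "h.py", line 28, in cost
    P=np.array([w2px((p[0]+rmm*np.cos(a),p[1]+rmm*np.sin(a),z),cam) for a in th]).astype(np.float32)
                ~~~~^^^^^^^^^^^^^^^^^^^^^^^^^^^^^^^^^^^^^^^^^^^^^^^
  File "h.py", line 10, in w2px
    c=optics.camera_info(cam); f=240/np.tan(np.radians(c['vfov'])/2)
ValueError: time passes only in moves, steps and waits
```

```bash
cat >> h.py <<'E'
def hullc(X,r,z0,z1,cam):
    th=np.linspace(0,2*np.pi,40)
    P=np.array([w2px((X[0]+r*np.cos(a),X[1]+r*np.sin(a),z),cam) for a in th for z in (z0,z1)])
    h=cv2.convexHull(P[:,::-1].astype(np.float32)); m=cv2.moments(h)
    return np.array([m['m01'],m['m10']])/m['m00'],m['m00']
def collar(im,cam,X,z0=0.,thr=22):
    """collar xy from the hull of its brass pixels near X, matched to projected cylinder"""
    a=im.astype(float); p,_=hullc(X,.012,z0,z0+.03,cam)
    m=((a[:,:,0]-a[:,:,2])>thr).astype(np.uint8)
    r,c=np.nonzero(m); k=np.hypot(r-p[0],c-p[1])<16
    if k.sum()<20: return None
    h=cv2.convexHull(np.c_[c[k],r[k]].astype(np.float32)); q=cv2.moments(h); q0=np.array([q['m01'],q['m10']])/q['m00']
    X=np.array(X,float)
    for _ in range(5):
        pc,A=hullc(X,.012,z0,z0+.03,cam)
        X+= (px2w(q0,cam,z0+.015,False)-px2w(pc,cam,z0+.015,False))[:2]
    return X.round(4),round(q['m00']),round(A)
E
cat > m.py <<'E'
from h import *
T=optics.capture('top');S=optics.capture('scene')
for X in COL:
    print(X,*[collar(im,cam,X,thr=t) for im,cam in ((T,'top'),(S,'scene')) for t in (22,35)])
print('pin top',px2w((186.9,436.4),'top',.054,False), 'hull px at that',w2px((.6527,-.2185,.054),'scene'),w2px((.6527,-.2185,.054),'top'))
s=readout.get_state(); print(s['t'],s['position'])
E
python3 m.py
```

```text
(0.672, 0.04) (array([0.6759, 0.0376]), 109, 123) (array([0.6759, 0.0374]), 90, 123) (array([0.6757, 0.0369]), 211, 267) (array([0.6738, 0.0363]), 159, 267)
(0.615, 0.11) (array([0.6156, 0.1082]), 108, 122) (array([0.6155, 0.1081]), 88, 122) (array([0.6159, 0.1068]), 194, 246) (array([0.6133, 0.107 ]), 144, 245)
(0.687, 0.168) (array([0.6904, 0.1699]), 111, 133) (array([0.6903, 0.1701]), 87, 133) (array([0.6899, 0.1685]), 212, 275) (array([0.6878, 0.1688]), 166, 275)
(0.629, 0.226) (array([0.6249, 0.2265]), 112, 135) (array([0.6247, 0.2265]), 88, 135) (array([0.6245, 0.2247]), 196, 252) (array([0.6229, 0.225 ]), 152, 251)
pin top [ 0.65338685 -0.21817699  0.054     ] hull px at that [278.09789517 208.30055634] [187.23564223 436.56078029]
1.75 [ 0.17739861 -0.59927371  0.20544551]
```

```bash
cat >> h.py <<'E'
from scipy.spatial.transform import Rotation as Ro
RT=np.array([[0,1,0],[1,0,0],[0,0,-1.]])  # tool x=+Y, tool y=+X
def plan(*pts,R=RT):
    s=readout.get_state(); R0=np.array(s['eef_rot']);p=np.array(s['position'])
    print('t',round(s['t'],2),'pos',p.round(4),'F',np.round(s['ft_force'],1),'w',round(s['width'],4))
    tv=Ro.from_matrix(R0.T@R).as_rotvec()/(2*np.pi)
    for q in pts: print(q,'->',((R0.T@(np.array(q)-p))/.4).round(4).tolist(),tv.round(4).tolist())
E
python3 -c "
from h import *
plan((.477,-.43,.12))"
```

```text
t 1.75 pos [ 0.1774 -0.5993  0.2054] F [ 0.7  0.1 -0. ] w 0.0941
(0.477, -0.43, 0.12) -> [0.8383, -0.1932, 0.2136] [-0.0, -0.0, -0.2042]
```

>>> {"name": "send_rows", "arguments": {
  "increments": [
    [[0.838,-0.193,0.2],[0,0,-0.204]],
    [[0.838,-0.193,0.2],[0,0,-0.204]],
    [[0.838,-0.193,0.2],[0,0,-0.204]],
    [[0.838,-0.193,0.2],[0,0,-0.204]],
    [[0.838,-0.193,0.2],[0,0,-0.204]],
    [[0.838,-0.193,0.2],[0,0,-0.204]],
    [[0.838,-0.193,0.2],[0,0,-0.204]],
    [[0.838,-0.193,0.2],[0,0,-0.204]],
    [[0.838,-0.193,0.2],[0,0,-0.204]],
    [[0.838,-0.193,0.2],[0,0,-0.204]],
    [[0.838,-0.193,0.2],[0,0,-0.204]],
    [[0.838,-0.193,0.2],[0,0,-0.204]],
    [[0.838,-0.193,0.2],[0,0,-0.204]],
    [[0.838,-0.193,0.2],[0,0,-0.204]],
    [[0.838,-0.193,0.2],[0,0,-0.204]],
    [[0.838,-0.193,0.2],[0,0,-0.204]]
  ],
  "claw": -0.49
}}

```text
t: 3.08
position: [0.4768, -0.4303, 0.1256]
eef_rot: [[0.002, 1.0, -0.0], [1.0, -0.002, -0.0], [-0.0, -0.0, -1.0]]
ft_force: [-0.7, -0.6, 0.4]
width: 0.0701
grasp_force: 0.0
```

```bash
python3 -c "
from h import *
plan((.477,-.43,.008),(.477,-.32,.008),(.477,-.15,.008))
print(readout.get_state()['joint_pos'])
T=optics.capture('top');S=optics.capture('scene')
print('dish',fitcirc(T,'top',(.475,-.345),.058,.02),fitcirc(S,'scene',(.475,-.345),.058,.02))
both('dish',0)
for X in COL: print(collar(T,'top',X),collar(S,'scene',X))"
```

```text
t 3.08 pos [ 0.4768 -0.4303  0.1256] F [-0.7 -0.6  0.4] w 0.0701
(0.477, -0.43, 0.008) -> [0.0007, 0.0006, 0.2939] [-0.0, 0.0, -0.0004]
(0.477, -0.32, 0.008) -> [0.2757, -0.0, 0.2939] [-0.0, 0.0, -0.0004]
(0.477, -0.15, 0.008) -> [0.7007, -0.001, 0.2938] [-0.0, 0.0, -0.0004]
[ 0.94440788  0.55277073 -0.35674774  1.6289769   0.21991558  0.99954203
  0.5146989 ]
dish (array([ 0.4774, -0.3396]), np.float64(74.0)) (array([ 0.481 , -0.3449]), np.float64(52.4))
dish spot top 0.92 [275. 494.] [ 0.473  -0.3485] 
dish spot top 0.77 [357.3 480.3] [ 0.2998 -0.3184] 
dish spot top 0.35 [133.2 262.6] [0.7768 0.1453] 
dish spot scene 0.71 [239.7 155.9] [ 0.4734 -0.348 ] 
dish spot scene 0.68 [191.  177.1] [ 0.3004 -0.3292] 
(array([0.6759, 0.0375]), 110, 123) (array([0.6756, 0.0369]), 212, 267)
(array([0.6156, 0.108 ]), 109, 122) (array([0.6158, 0.1069]), 196, 246)
(array([0.6903, 0.17  ]), 112, 133) (array([0.6899, 0.1685]), 213, 275)
(array([0.6248, 0.2265]), 112, 135) (array([0.6245, 0.2248]), 196, 252)
```

>>> {"name": "send_rows", "arguments": {
  "increments": [
    [[0,0,0.1],[0,0,0]],
    [[0,0,0.2],[0,0,0]],
    [[0,0,0.27],[0,0,0]],
    [[0,0,0.293],[0,0,0]],
    [[0.02,0,0.293],[0,0,0]],
    [[0.05,0,0.293],[0,0,0]],
    [[0.08,0,0.293],[0,0,0]],
    [[0.12,0,0.293],[0,0,0]],
    [[0.17,0,0.293],[0,0,0]],
    [[0.22,0,0.293],[0,0,0]],
    [[0.27,0,0.293],[0,0,0]],
    [[0.32,0,0.293],[0,0,0]],
    [[0.37,0,0.293],[0,0,0]],
    [[0.42,0,0.293],[0,0,0]],
    [[0.47,0,0.293],[0,0,0]],
    [[0.52,0,0.293],[0,0,0]],
    [[0.56,0,0.293],[0,0,0]],
    [[0.59,0,0.293],[0,0,0]],
    [[0.61,0,0.293],[0,0,0]],
    [[0.62,0,0.293],[0,0,0]]
  ]
}}

```text
t: 4.95
position: [0.4781, -0.1818, 0.0096]
eef_rot: [[0.0, 1.0, 0.002], [1.0, -0.0, -0.002], [-0.002, 0.002, -1.0]]
ft_force: [0.3, -6.8, 7.0]
width: 0.0701
grasp_force: 4.5
```

```bash
python3 -c "
from h import *
plan((.477,-.15,.008),(.477,-.17,.008),(.477,-.17,.1))
T=snap('top','t1.png');S=optics.capture('scene')
c=(.476,-.125)
print('dish',fitcirc(T,'top',c,.058,.02),fitcirc(S,'scene',c,.058,.02))
both('dish',0)"
```

```text
t 4.95 pos [ 0.4781 -0.1818  0.0096] F [ 0.3 -6.8  7. ] w 0.0701
(0.477, -0.15, 0.008) -> [0.0794, -0.0028, 0.0039] [0.0004, 0.0003, -0.0001]
(0.477, -0.17, 0.008) -> [0.0294, -0.0028, 0.004] [0.0004, 0.0003, -0.0001]
(0.477, -0.17, 0.1) -> [0.0291, -0.0023, -0.226] [0.0004, 0.0003, -0.0001]
dish (array([ 0.4765, -0.1251]), np.float64(59.3)) (array([ 0.4767, -0.1228]), np.float64(49.0))
dish spot scene 0.83 [236.6 264.4] [ 0.4771 -0.1288] 
dish spot scene 0.7 [191.9 180.1] [ 0.3045 -0.3219]
```

View pics/t1.png

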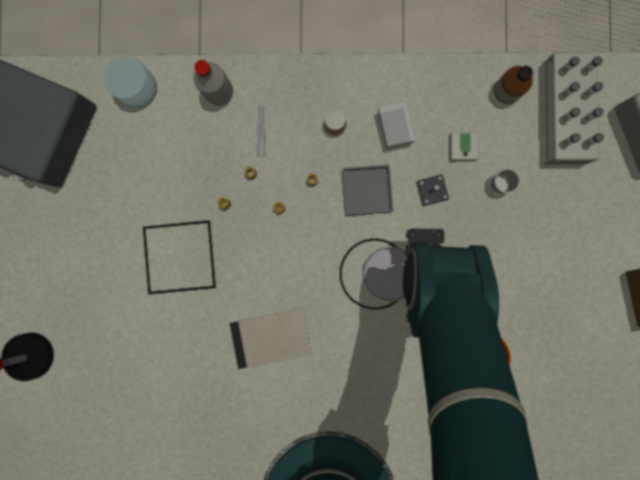

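The fork holds the dish centred; it sits at about y = -0.127, with 31 mm still to go. I'll finish the push, back off and rise.

>>> {"name": "send_rows", "arguments": {
  "increments": [
    [[0.02,-0.002,0],[0,0,0]],
    [[0.04,-0.002,0],[0,0,0]],
    [[0.055,-0.002,0],[0,0,0]],
    [[0.068,-0.002,0],[0,0,0]],
    [[0.076,-0.002,0],[0,0,0]],
    [[0.079,-0.002,0],[0,0,0]],
    [[0.079,-0.002,0],[0,0,0]],
    [[0.04,-0.002,0],[0,0,0]],
    [[0,-0.002,0],[0,0,0]],
    [[0,-0.002,-0.1],[0,0,0]],
    [[0,-0.002,-0.2],[0,0,0]],
    [[0,-0.002,-0.25],[0,0,0]],
    [[0.1,0.1,-0.25],[0,0,0]],
    [[0.2,0.2,-0.25],[0,0,0]],
    [[0.3,0.3,-0.25],[0,0,0]],
    [[0.4,0.4,-0.25],[0,0,0]],
    [[0.5,0.49,-0.25],[0,0,0]],
    [[0.54,0.49,-0.25],[0,0,0]],
    [[0.54,0.49,-0.25],[0,0,0]],
    [[0.54,0.49,-0.25],[0,0,0]]
  ]
}}

```text
t: 6.82
position: [0.6753, 0.0428, 0.1076]
eef_rot: [[-0.006, 1.0, -0.0], [1.0, 0.006, 0.005], [0.005, -0.0, -1.0]]
ft_force: [0.6, 1.2, -0.7]
width: 0.0697
grasp_force: 0.0
```

```bash
python3 -c "
from h import *
T=snap('top','t2.png');S=snap('scene','s2.png')
c=(.476,-.096)
print('dish',fitcirc(T,'top',c,.058,.02),fitcirc(S,'scene',c,.058,.02))
both('dish',0)
for X in COL: print(collar(T,'top',X),collar(S,'scene',X))
plan((.6758,.0372,.06),(.6758,.0372,.007))"
```

```text
dish (array([ 0.481 , -0.1045]), np.float64(80.3)) (array([ 0.4787, -0.0942]), np.float64(103.0))
dish spot top 0.63 [356.2 481.3] [ 0.3021 -0.3205] 
dish spot top 0.61 [275.1 374.5] [ 0.4717 -0.096 ] 
dish spot scene 0.83 [238.4 278.5] [ 0.4848 -0.1001] 
dish spot scene 0.59 [191.1 180.9] [ 0.3014 -0.3205] 
None (array([0.6758, 0.0365]), 217, 268)
None (array([0.6173, 0.1067]), 190, 247)
(array([0.6903, 0.1701]), 124, 133) (array([0.69  , 0.1685]), 218, 275)
(array([0.6251, 0.226 ]), 125, 135) (array([0.6244, 0.2248]), 197, 252)
t 7.02 pos [0.6728 0.0331 0.1076] F [-0.6 -0.  -0.3] w 0.07
(0.6758, 0.0372, 0.06) -> [0.0104, 0.0077, 0.1191] [-0.0002, 0.0, -0.0003]
(0.6758, 0.0372, 0.007) -> [0.0104, 0.0079, 0.2516] [-0.0002, 0.0, -0.0003]
```

View pics/s2.png

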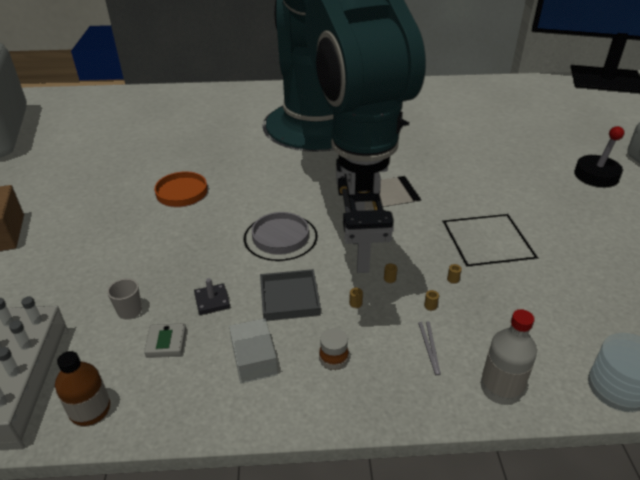

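The dish sits inside the ring at (280,233) with an even margin all round. Now collar 1.

>>> {"name": "send_rows", "arguments": {
  "increments": [
    [[0.0105,0.0078,0.02],[0,0,0]],
    [[0.0105,0.0078,0.05],[0,0,0]],
    [[0.0105,0.0078,0.09],[0,0,0]],
    [[0.0105,0.0078,0.14],[0,0,0]],
    [[0.0105,0.0078,0.19],[0,0,0]],
    [[0.0105,0.0078,0.22],[0,0,0]],
    [[0.0105,0.0078,0.24],[0,0,0]],
    [[0.0105,0.0078,0.25],[0,0,0]],
    [[0.0105,0.0078,0.25],[0,0,0]]
  ],
  "claw": 0.06
}}

```text
t: 7.77
position: [0.6763, 0.0377, 0.0077]
eef_rot: [[0.001, 1.0, -0.001], [1.0, -0.001, 0.0], [0.0, -0.001, -1.0]]
ft_force: [-1.3, 0.2, -0.1]
width: 0.0443
grasp_force: 0.0
```

>>> {"name": "send_rows", "arguments": {
  "increments": [
    [[0,0,0],[0,0,0]],
    [[0,0,0],[0,0,0]],
    [[0,0,0],[0,0,0]],
    [[0,0,0],[0,0,0]],
    [[0,0,0],[0,0,0]],
    [[0,0,0],[0,0,0]]
  ],
  "claw": 1
}}

```text
t: 8.27
position: [0.677, 0.0379, 0.009]
eef_rot: [[0.001, 1.0, 0.001], [1.0, -0.001, 0.0], [0.0, 0.001, -1.0]]
ft_force: [-1.4, -0.5, 6.3]
width: 0.0226
grasp_force: 30.0
```

```bash
python3 -c "
from h import *
plan((.6527,-.218,.12),(.6527,-.218,.08))"
```

```text
t 8.27 pos [0.677  0.0379 0.009 ] F [-1.4 -0.5  6.3] w 0.0226
(0.6527, -0.218, 0.12) -> [-0.6398, -0.0597, -0.2777] [0.0001, -0.0, -0.0002]
(0.6527, -0.218, 0.08) -> [-0.6398, -0.0598, -0.1777] [0.0001, -0.0, -0.0002]
```

>>> {"name": "send_rows", "arguments": {
  "increments": [
    [[0,0,-0.05],[0,0,0]],
    [[0,0,-0.13],[0,0,0]],
    [[0,0,-0.22],[0,0,0]],
    [[-0.08,-0.01,-0.278],[0,0,0]],
    [[-0.17,-0.02,-0.278],[0,0,0]],
    [[-0.26,-0.03,-0.278],[0,0,0]],
    [[-0.35,-0.04,-0.278],[0,0,0]],
    [[-0.44,-0.05,-0.278],[0,0,0]],
    [[-0.52,-0.06,-0.278],[0,0,0]],
    [[-0.58,-0.06,-0.278],[0,0,0]],
    [[-0.62,-0.06,-0.278],[0,0,0]],
    [[-0.64,-0.06,-0.278],[0,0,0]],
    [[-0.64,-0.06,-0.278],[0,0,0]],
    [[-0.64,-0.06,-0.278],[0,0,0]],
    [[-0.64,-0.06,-0.278],[0,0,0]]
  ]
}}

```text
t: 9.52
position: [0.6527, -0.2158, 0.1195]
eef_rot: [[-0.001, 1.0, 0.0], [1.0, 0.001, 0.001], [0.001, 0.0, -1.0]]
ft_force: [0.0, 0.2, -0.3]
width: 0.0228
grasp_force: 30.0
```

```bash
python3 -c "
from h import *
S=optics.capture('scene')
p=w2px((.6527,-.218,.08),'scene').astype(int);print(p)
cv2.imwrite('pics/s3.png',cv2.resize(S[p[0]-50:p[0]+70,p[1]-80:p[1]+80][:,:,::-1],(800,600),interpolation=cv2.INTER_CUBIC))
plan((.6527,-.218,.08),(.6527,-.218,.059))
s=readout.get_state();p=s['position']; z=p[2]-.009
print(collar(S,'scene',p[:2],z0=z))"
```

```text
[266 206]
t 9.57 pos [ 0.6527 -0.2159  0.1195] F [-0.1 -0.3 -1.2] w 0.0227
(0.6527, -0.218, 0.08) -> [-0.0052, -0.0, 0.0988] [0.0, -0.0001, 0.0002]
(0.6527, -0.218, 0.059) -> [-0.0053, -0.0, 0.1513] [0.0, -0.0001, 0.0002]
None
```

View pics/s3.png

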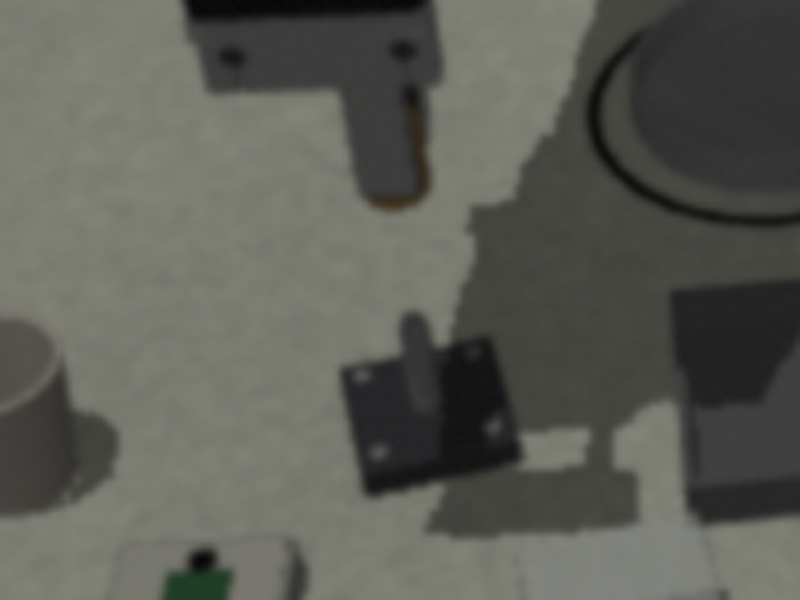

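The collar is held upright between the pads. The lower arc of the collar spans about cols 362–430 in the crop, so its centre is near col 205.2 in the picture. The pin top is at about crop col 413, or col 208.6. I'll check this against the geometry.

```bash
python3 -c "
from h import *
for q in ((.6527,-.2159,.1105),(.6647,-.2159,.1105),(.6527,-.2039,.12),(.6527,-.2279,.12),(.6527,-.218,.054),(.6582,-.218,.014)): 
  p=w2px(q,'scene'); print(q,p,(p-[216,126])*5)"
```

```text
(0.6527, -0.2159, 0.1105) [253.29809066 205.47387897] [186.49045332 397.36939486]
(0.6647, -0.2159, 0.1105) [258.02105254 204.74750161] [210.10526272 393.73750803]
(0.6527, -0.2039, 0.12) [248.66323889 211.99300714] [163.31619445 429.96503569]
(0.6527, -0.2279, 0.12) [249.24913345 197.42354162] [166.24566725 357.1177081 ]
(0.6527, -0.218, 0.054) [278.08554804 208.59124214] [310.42774021 412.95621068]
(0.6582, -0.218, 0.014) [296.74276216 211.22281698] [403.71381081 426.11408488]
```

Both match within a pixel. I'll lower it over the pin tip.

>>> {"name": "send_rows", "arguments": {
  "increments": [
    [[-0.005,0,0.03],[0,0,0]],
    [[-0.005,0,0.07],[0,0,0]],
    [[-0.005,0,0.1],[0,0,0]],
    [[-0.005,0,0.125],[0,0,0]],
    [[-0.005,0,0.14],[0,0,0]],
    [[-0.005,0,0.151],[0,0,0]],
    [[-0.005,0,0.151],[0,0,0]],
    [[-0.005,0,0.151],[0,0,0]]
  ]
}}

```text
t: 10.23
position: [0.6531, -0.2199, 0.0595]
eef_rot: [[0.001, 1.0, 0.002], [1.0, -0.001, -0.0], [-0.0, 0.002, -1.0]]
ft_force: [4.5, 0.6, -0.1]
width: 0.0229
grasp_force: 30.0
```

>>> {"name": "send_rows", "arguments": {
  "increments": [
    [[0,0,0.005],[0,0,0]],
    [[0,0,0.01],[0,0,0]],
    [[0,0,0.015],[0,0,0]],
    [[0,0,0.02],[0,0,0]],
    [[0,0,0.02],[0,0,0]]
  ]
}}

```text
t: 10.65
position: [0.6534, -0.2192, 0.0509]
eef_rot: [[0.0, 1.0, 0.002], [1.0, -0.0, 0.001], [0.001, 0.002, -1.0]]
ft_force: [7.6, 1.9, -1.2]
width: 0.0228
grasp_force: 30.0
```

Free so far, with a slight side force along +x. I'll ease over 1.5 mm and go on down.

>>> {"name": "send_rows", "arguments": {
  "increments": [
    [[0.001,0.004,0],[0,0,0]],
    [[0.001,0.004,0],[0,0,0]],
    [[0.001,0.004,0.01],[0,0,0]],
    [[0.001,0.004,0.02],[0,0,0]],
    [[0.001,0.004,0.03],[0,0,0]],
    [[0.001,0.004,0.04],[0,0,0]],
    [[0.001,0.004,0.05],[0,0,0]],
    [[0.001,0.004,0.05],[0,0,0]]
  ]
}}

```text
t: 11.32
position: [0.654, -0.219, 0.0299]
eef_rot: [[0.001, 1.0, 0.0], [1.0, -0.001, 0.001], [0.001, 0.0, -1.0]]
ft_force: [6.5, 4.2, -4.7]
width: 0.0228
grasp_force: 30.0
```

>>> {"name": "send_rows", "arguments": {
  "increments": [
    [[0,0,0.005],[0,0,0]],
    [[0,0,0.01],[0,0,0]],
    [[0,0,0.014],[0,0,0]],
    [[0,0,0.018],[0,0,0]],
    [[0,0,0.02],[0,0,0]],
    [[0,0,0.02],[0,0,0]]
  ]
}}

```text
t: 11.82
position: [0.6542, -0.2191, 0.0226]
eef_rot: [[0.001, 1.0, 0.0], [1.0, -0.001, 0.001], [0.001, 0.0, -1.0]]
ft_force: [4.8, 4.6, 0.1]
width: 0.0226
grasp_force: 30.0
```

>>> {"name": "send_rows", "arguments": {
  "increments": [
    [[0.002,0.002,0.002],[0,0,0]],
    [[0.002,0.002,0.004],[0,0,0]],
    [[0.002,0.002,0.006],[0,0,0]],
    [[0.002,0.002,0.006],[0,0,0]]
  ]
}}

```text
t: 12.15
position: [0.6546, -0.219, 0.0215]
eef_rot: [[0.001, 1.0, -0.0], [1.0, -0.001, -0.0], [-0.0, -0.0, -1.0]]
ft_force: [-5.5, 3.9, 18.6]
width: 0.0228
grasp_force: 30.0
```

```bash
python3 -c "
from h import *
plan((.6545,-.218,.1),(.476,-.130,.1),(.476,-.130,.016))
T=optics.capture('top');S=optics.capture('scene')
for X in COL: print(collar(T,'top',X),collar(S,'scene',X))
both('dish',0)"
```

```text
t 12.15 pos [ 0.6546 -0.219   0.0215] F [-5.5  3.9 18.6] w 0.0228
(0.6545, -0.218, 0.1) -> [0.0023, -0.0002, -0.1963] [-0.0001, 0.0001, -0.0002]
(0.476, -0.13, 0.1) -> [0.2218, -0.4468, -0.1962] [-0.0001, 0.0001, -0.0002]
(0.476, -0.13, 0.016) -> [0.2218, -0.4467, 0.0138] [-0.0001, 0.0001, -0.0002]
None None
(array([0.6156, 0.1086]), 118, 122) (array([0.6155, 0.107 ]), 208, 246)
(array([0.6903, 0.1702]), 124, 133) (array([0.6904, 0.1684]), 222, 276)
(array([0.6251, 0.226 ]), 124, 135) (array([0.6247, 0.2248]), 200, 252)
dish spot top 0.62 [273.8 376.7] [ 0.4745 -0.1007] 
dish spot scene 0.6 [357.6 332.5] [ 0.7954 -0.0127]
```

Contact with the block is felt (Fz 18.6 N at TCP z 0.0215, underside at 14 mm). Collar 1 slides right down, so it goes in the dish.

>>> {"name": "send_rows", "arguments": {
  "increments": [
    [[0.002,0,-0.06],[0,0,0]],
    [[0.002,0,-0.13],[0,0,0]],
    [[0.002,0,-0.18],[0,0,0]],
    [[0.03,-0.05,-0.2],[0,0,0]],
    [[0.07,-0.13,-0.2],[0,0,0]],
    [[0.11,-0.21,-0.2],[0,0,0]],
    [[0.15,-0.29,-0.2],[0,0,0]],
    [[0.19,-0.37,-0.2],[0,0,0]],
    [[0.225,-0.425,-0.2],[0,0,0]],
    [[0.235,-0.444,-0.2],[0,0,0]],
    [[0.235,-0.444,-0.2],[0,0,0]],
    [[0.235,-0.444,-0.15],[0,0,0]],
    [[0.235,-0.444,-0.09],[0,0,0]],
    [[0.235,-0.444,-0.04],[0,0,0]],
    [[0.235,-0.444,-0.01],[0,0,0]],
    [[0.235,-0.444,0.01],[0,0,0]],
    [[0.235,-0.444,0.015],[0,0,0]],
    [[0.235,-0.444,0.016],[0,0,0]]
  ]
}}

```text
t: 13.85
position: [0.4775, -0.1248, 0.0142]
eef_rot: [[0.001, 1.0, -0.0], [1.0, -0.001, 0.0], [0.0, -0.0, -1.0]]
ft_force: [-0.4, 0.2, -0.2]
width: 0.023
grasp_force: 30.0
```

>>> {"name": "send_rows", "arguments": {
  "increments": [
    [[0,0,0],[0,0,0]],
    [[0,0,0],[0,0,0]],
    [[0,0,0],[0,0,0]],
    [[0,0,0],[0,0,0]],
    [[0,0,-0.02],[0,0,0]],
    [[0,0,-0.07],[0,0,0]],
    [[0,0,-0.15],[0,0,0]],
    [[0,0,-0.22],[0,0,0]],
    [[0,0,-0.22],[0,0,0]]
  ],
  "claw": 0.23
}}

```text
t: 14.6
position: [0.4796, -0.1251, 0.1075]
eef_rot: [[0.001, 1.0, 0.006], [1.0, -0.001, -0.002], [-0.002, 0.006, -1.0]]
ft_force: [1.2, -0.6, 0.1]
width: 0.0364
grasp_force: 0.0
```

```bash
python3 -c "
from h import *
S=optics.capture('scene')
cv2.imwrite('pics/s4.png',cv2.resize(S[180:330,200:420][:,:,::-1],(800,545),interpolation=cv2.INTER_CUBIC))
plan((.6157,.1075,.1),(.6157,.1075,.008))
print(collar(S,'scene',(.477,-.125),z0=.004))"
```

```text
t 14.65 pos [ 0.4787 -0.1252  0.1053] F [-0.6  0.7 -0.2] w 0.0365
(0.6157, 0.1075, 0.1) -> [0.5821, 0.3416, 0.0138] [0.0007, 0.0003, -0.0002]
(0.6157, 0.1075, 0.008) -> [0.5825, 0.3405, 0.2438] [0.0007, 0.0003, -0.0002]
(array([ 0.4768, -0.1264]), 160, 209)
```

View pics/s4.png

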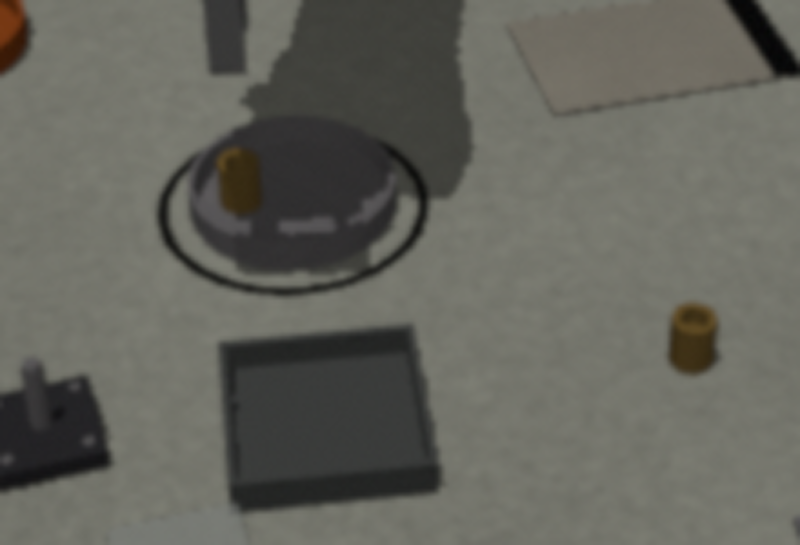

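Collar 1 stands upright in the dish (crop 240,180), and the dish is still inside the ring. On to collar 2 at (0.6157, 0.1075).

>>> {"name": "send_rows", "arguments": {
  "increments": [
    [[0.08,0.05,0],[0,0,0]],
    [[0.16,0.1,0],[0,0,0]],
    [[0.24,0.14,0],[0,0,0]],
    [[0.32,0.19,0],[0,0,0]],
    [[0.4,0.24,0],[0,0,0]],
    [[0.48,0.28,0],[0,0,0]],
    [[0.54,0.32,0],[0,0,0]],
    [[0.575,0.338,0],[0,0,0]],
    [[0.582,0.341,0],[0,0,0]],
    [[0.582,0.341,0.03],[0,0,0]],
    [[0.582,0.341,0.08],[0,0,0]],
    [[0.582,0.341,0.14],[0,0,0]],
    [[0.582,0.341,0.19],[0,0,0]],
    [[0.582,0.341,0.22],[0,0,0]],
    [[0.582,0.341,0.235],[0,0,0]],
    [[0.582,0.341,0.243],[0,0,0]],
    [[0.582,0.341,0.243],[0,0,0]],
    [[0.582,0.341,0.243],[0,0,0]]
  ],
  "claw": 0.06
}}

```text
t: 16.15
position: [0.6143, 0.1078, 0.0058]
eef_rot: [[0.002, 1.0, 0.001], [1.0, -0.002, 0.0], [0.0, 0.001, -1.0]]
ft_force: [-0.2, -0.1, 0.0]
width: 0.0443
grasp_force: 0.0
```

>>> {"name": "send_rows", "arguments": {
  "increments": [
    [[0,0,0],[0,0,0]],
    [[0,0,0],[0,0,0]],
    [[0,0,0],[0,0,0]],
    [[0,0,0],[0,0,0]],
    [[0,0,0],[0,0,0]],
    [[0,0,0],[0,0,0]]
  ],
  "claw": 1
}}

```text
t: 16.65
position: [0.6142, 0.108, 0.0055]
eef_rot: [[0.001, 1.0, 0.001], [1.0, -0.001, 0.0], [0.0, 0.001, -1.0]]
ft_force: [-1.0, 0.2, 7.0]
width: 0.0227
grasp_force: 30.0
```

```bash
python3 -c "
from h import *
plan((.6545,-.218,.12),(.6545,-.218,.06))"
```

```text
t 16.65 pos [0.6142 0.108  0.0055] F [-1.   0.2  7. ] w 0.0227
(0.6545, -0.218, 0.12) -> [-0.8148, 0.1019, -0.2862] [0.0001, -0.0, -0.0002]
(0.6545, -0.218, 0.06) -> [-0.8148, 0.1018, -0.1362] [0.0001, -0.0, -0.0002]
```

>>> {"name": "send_rows", "arguments": {
  "increments": [
    [[0,0,-0.05],[0,0,0]],
    [[0,0,-0.13],[0,0,0]],
    [[0,0,-0.22],[0,0,0]],
    [[-0.08,0.01,-0.27],[0,0,0]],
    [[-0.18,0.02,-0.27],[0,0,0]],
    [[-0.28,0.03,-0.27],[0,0,0]],
    [[-0.38,0.05,-0.27],[0,0,0]],
    [[-0.48,0.06,-0.27],[0,0,0]],
    [[-0.58,0.07,-0.27],[0,0,0]],
    [[-0.68,0.09,-0.27],[0,0,0]],
    [[-0.75,0.1,-0.27],[0,0,0]],
    [[-0.8,0.102,-0.27],[0,0,0]],
    [[-0.815,0.102,-0.27],[0,0,0]],
    [[-0.815,0.102,-0.27],[0,0,0]],
    [[-0.815,0.102,-0.27],[0,0,0]]
  ]
}}

```text
t: 17.9
position: [0.6542, -0.2168, 0.1129]
eef_rot: [[0.001, 1.0, -0.0], [1.0, -0.001, 0.001], [0.001, -0.0, -1.0]]
ft_force: [-1.3, 0.9, -0.6]
width: 0.0225
grasp_force: 30.0
```

```bash
python3 -c "
from h import *
plan((.6545,-.218,.055),(.6545,-.218,.047))"
```

```text
t 17.9 pos [ 0.6542 -0.2168  0.1129] F [-1.3  0.9 -0.6] w 0.0225
(0.6545, -0.218, 0.055) -> [-0.0031, 0.0007, 0.1447] [-0.0, -0.0001, -0.0001]
(0.6545, -0.218, 0.047) -> [-0.0031, 0.0007, 0.1647] [-0.0, -0.0001, -0.0001]
```

>>> {"name": "send_rows", "arguments": {
  "increments": [
    [[0,0,0.03],[0,0,0]],
    [[0,0,0.07],[0,0,0]],
    [[0,0,0.1],[0,0,0]],
    [[0,0,0.125],[0,0,0]],
    [[0,0,0.138],[0,0,0]],
    [[0,0,0.145],[0,0,0]],
    [[0,0,0.145],[0,0,0]],
    [[0,0,0.145],[0,0,0]]
  ]
}}

```text
t: 18.57
position: [0.6545, -0.218, 0.0554]
eef_rot: [[0.001, 1.0, 0.0], [1.0, -0.001, 0.0], [0.0, 0.0, -1.0]]
ft_force: [-0.2, -1.2, 0.0]
width: 0.0224
grasp_force: 30.0
```

>>> {"name": "send_rows", "arguments": {
  "increments": [
    [[0,0,0.005],[0,0,0]],
    [[0,0,0.01],[0,0,0]],
    [[0,0,0.015],[0,0,0]],
    [[0,0,0.02],[0,0,0]],
    [[0,0,0.02],[0,0,0]]
  ]
}}

```text
t: 18.98
position: [0.6547, -0.2183, 0.0488]
eef_rot: [[0.001, 1.0, 0.001], [1.0, -0.001, -0.001], [-0.001, 0.001, -1.0]]
ft_force: [-8.6, 1.6, 23.9]
width: 0.0226
grasp_force: 30.0
```

Fz is 24 N with the underside at about 43–44 mm, after passing the tip freely with no side force. Collar 2 stops part-way, so it goes to the reject tray.

>>> {"name": "send_rows", "arguments": {
  "increments": [
    [[0,0,-0.05],[0,0,0]],
    [[0,0,-0.1],[0,0,0]],
    [[0,0,-0.13],[0,0,0]],
    [[0.06,0,-0.13],[0,0,0]],
    [[0.13,0,-0.13],[0,0,0]],
    [[0.2,-0.006,-0.13],[0,0,0]],
    [[0.26,-0.006,-0.13],[0,0,0]],
    [[0.28,-0.006,-0.13],[0,0,0]],
    [[0.28,-0.006,-0.13],[0,0,0]],
    [[0.28,-0.006,-0.08],[0,0,0]],
    [[0.28,-0.006,-0.02],[0,0,0]],
    [[0.28,-0.006,0.04],[0,0,0]],
    [[0.28,-0.006,0.07],[0,0,0]],
    [[0.28,-0.006,0.083],[0,0,0]],
    [[0.28,-0.006,0.088],[0,0,0]],
    [[0.28,-0.006,0.088],[0,0,0]]
  ]
}}

```text
t: 20.32
position: [0.6524, -0.1066, 0.0123]
eef_rot: [[0.002, 1.0, 0.0], [1.0, -0.002, -0.0], [-0.0, 0.0, -1.0]]
ft_force: [-0.6, 0.6, -1.6]
width: 0.0228
grasp_force: 30.0
```

>>> {"name": "send_rows", "arguments": {
  "increments": [
    [[0,0,0],[0,0,0]],
    [[0,0,0],[0,0,0]],
    [[0,0,0],[0,0,0]],
    [[0,0,0],[0,0,0]],
    [[0,0,-0.02],[0,0,0]],
    [[0,0,-0.07],[0,0,0]],
    [[0,0,-0.15],[0,0,0]],
    [[0,0,-0.25],[0,0,0]],
    [[0.08,0,-0.25],[0,0,0]],
    [[0.16,0,-0.25],[0,0,0]],
    [[0.25,0,-0.25],[0,0,0]],
    [[0.25,0,-0.25],[0,0,0]],
    [[0.25,0,-0.25],[0,0,0]]
  ],
  "claw": 0.23
}}

```text
t: 21.4
position: [0.6522, -0.0035, 0.1128]
eef_rot: [[-0.003, 1.0, 0.001], [1.0, 0.003, 0.001], [0.001, 0.001, -1.0]]
ft_force: [-0.9, -1.0, 0.4]
width: 0.036
grasp_force: 0.0
```

```bash
python3 -c "
from h import *
T=optics.capture('top');S=optics.capture('scene')
print(collar(S,'scene',(.652,-.106),z0=.004),collar(T,'top',(.652,-.106),z0=.004))
print(collar(S,'scene',(.477,-.125),z0=.004),collar(T,'top',(.477,-.125),z0=.004))
for X in COL[2:]: print(collar(T,'top',X),collar(S,'scene',X))
both('dish',0,cams=('top',))
plan((.690,.1690,.1),(.690,.1690,.007))"
```

```text
(array([ 0.6518, -0.1073]), 220, 264) None
(array([ 0.476 , -0.1264]), 166, 209) None
(array([0.6903, 0.1702]), 124, 133) (array([0.6899, 0.1685]), 214, 275)
(array([0.6251, 0.226 ]), 125, 135) (array([0.6244, 0.2248]), 197, 252)
dish spot top 0.63 [355.4 481.7] [ 0.3038 -0.3214] 
t 21.55 pos [ 0.6522 -0.0074  0.1121] F [-0.   0.1  0. ] w 0.036
(0.69, 0.169, 0.1) -> [0.4412, 0.0934, 0.03] [0.0, 0.0001, -0.0004]
(0.69, 0.169, 0.007) -> [0.4413, 0.0934, 0.2625] [0.0, 0.0001, -0.0004]
```

Collar 2 is in the tray. Next, collar 3 at (0.690, 0.169).

>>> {"name": "send_rows", "arguments": {
  "increments": [
    [[0.08,0.02,0],[0,0,0]],
    [[0.16,0.04,0],[0,0,0]],
    [[0.24,0.05,0],[0,0,0]],
    [[0.32,0.07,0],[0,0,0]],
    [[0.39,0.085,0],[0,0,0]],
    [[0.43,0.092,0],[0,0,0]],
    [[0.441,0.093,0],[0,0,0]],
    [[0.441,0.093,0],[0,0,0]],
    [[0.441,0.093,0.03],[0,0,0]],
    [[0.441,0.093,0.08],[0,0,0]],
    [[0.441,0.093,0.14],[0,0,0]],
    [[0.441,0.093,0.2],[0,0,0]],
    [[0.441,0.093,0.235],[0,0,0]],
    [[0.441,0.093,0.254],[0,0,0]],
    [[0.441,0.093,0.262],[0,0,0]],
    [[0.441,0.093,0.262],[0,0,0]],
    [[0.441,0.093,0.262],[0,0,0]]
  ],
  "claw": 0.06
}}

```text
t: 22.97
position: [0.6902, 0.1702, 0.0081]
eef_rot: [[0.002, 1.0, 0.001], [1.0, -0.002, 0.0], [0.0, 0.001, -1.0]]
ft_force: [-0.1, 0.1, -0.1]
width: 0.0447
grasp_force: 0.0
```

>>> {"name": "send_rows", "arguments": {
  "increments": [
    [[0,0,0],[0,0,0]],
    [[0,0,0],[0,0,0]],
    [[0,0,0],[0,0,0]],
    [[0,0,0],[0,0,0]],
    [[0,0,0],[0,0,0]],
    [[0,0,0],[0,0,0]]
  ],
  "claw": 1
}}

```text
t: 23.47
position: [0.6899, 0.1703, 0.0077]
eef_rot: [[0.001, 1.0, 0.001], [1.0, -0.001, 0.0], [0.0, 0.001, -1.0]]
ft_force: [-2.0, -0.0, 5.9]
width: 0.0234
grasp_force: 30.0
```

```bash
python3 -c "
from h import *
plan((.6545,-.218,.115),(.6545,-.218,.06))"
```

```text
t 23.47 pos [0.6899 0.1703 0.0077] F [-2.  -0.   5.9] w 0.0234
(0.6545, -0.218, 0.115) -> [-0.9709, -0.0871, -0.2686] [0.0001, -0.0, -0.0002]
(0.6545, -0.218, 0.06) -> [-0.9709, -0.0872, -0.1311] [0.0001, -0.0, -0.0002]
```

>>> {"name": "send_rows", "arguments": {
  "increments": [
    [[0,0,-0.05],[0,0,0]],
    [[0,0,-0.13],[0,0,0]],
    [[0,0,-0.22],[0,0,0]],
    [[-0.08,-0.01,-0.268],[0,0,0]],
    [[-0.18,-0.02,-0.268],[0,0,0]],
    [[-0.28,-0.03,-0.268],[0,0,0]],
    [[-0.38,-0.04,-0.268],[0,0,0]],
    [[-0.48,-0.05,-0.268],[0,0,0]],
    [[-0.58,-0.06,-0.268],[0,0,0]],
    [[-0.68,-0.07,-0.268],[0,0,0]],
    [[-0.78,-0.08,-0.268],[0,0,0]],
    [[-0.87,-0.087,-0.268],[0,0,0]],
    [[-0.93,-0.087,-0.268],[0,0,0]],
    [[-0.96,-0.087,-0.268],[0,0,0]],
    [[-0.969,-0.087,-0.268],[0,0,0]],
    [[-0.969,-0.087,-0.268],[0,0,0]],
    [[-0.969,-0.087,-0.268],[0,0,0]]
  ]
}}

```text
t: 24.88
position: [0.6546, -0.2152, 0.1142]
eef_rot: [[-0.001, 1.0, -0.0], [1.0, 0.001, 0.001], [0.001, -0.0, -1.0]]
ft_force: [0.4, 0.3, -0.2]
width: 0.0228
grasp_force: 30.0
```

>>> {"name": "send_rows", "arguments": {
  "increments": [
    [[0,0,0.03],[0,0,0]],
    [[0,0,0.07],[0,0,0]],
    [[0,0,0.1],[0,0,0]],
    [[0,0,0.125],[0,0,0]],
    [[0,0,0.138],[0,0,0]],
    [[0,0,0.144],[0,0,0]],
    [[0,0,0.144],[0,0,0]],
    [[0,0,0.144],[0,0,0]]
  ]
}}

```text
t: 25.55
position: [0.6546, -0.2173, 0.057]
eef_rot: [[0.001, 1.0, 0.0], [1.0, -0.001, 0.0], [0.0, 0.0, -1.0]]
ft_force: [-0.0, -0.6, -0.2]
width: 0.0233
grasp_force: 30.0
```

>>> {"name": "send_rows", "arguments": {
  "increments": [
    [[0,0,0.005],[0,0,0]],
    [[0,0,0.01],[0,0,0]],
    [[0,0,0.015],[0,0,0]],
    [[0,0,0.02],[0,0,0]],
    [[0,0,0.02],[0,0,0]]
  ]
}}

```text
t: 25.97
position: [0.654, -0.2173, 0.0482]
eef_rot: [[0.001, 1.0, -0.001], [1.0, -0.001, 0.0], [0.0, -0.001, -1.0]]
ft_force: [0.1, -0.5, -0.9]
width: 0.0237
grasp_force: 30.0
```

>>> {"name": "send_rows", "arguments": {
  "increments": [
    [[0,0,0.01],[0,0,0]],
    [[0,0,0.02],[0,0,0]],
    [[0,0,0.03],[0,0,0]],
    [[0,0,0.04],[0,0,0]],
    [[0,0,0.05],[0,0,0]],
    [[0,0,0.058],[0,0,0]],
    [[0,0,0.064],[0,0,0]],
    [[0,0,0.069],[0,0,0]],
    [[0,0,0.069],[0,0,0]]
  ]
}}

```text
t: 26.72
position: [0.6542, -0.2173, 0.0216]
eef_rot: [[0.001, 1.0, -0.0], [1.0, -0.001, -0.0], [-0.0, -0.0, -1.0]]
ft_force: [-5.4, 0.6, 9.2]
width: 0.0234
grasp_force: 30.0
```

Seated on the block (Fz 9 N at z 0.0216), so collar 3 goes in the dish. First a check on the dish and the collars.

```bash
python3 -c "
from h import *
T=optics.capture('top');S=optics.capture('scene')
print(collar(S,'scene',(.652,-.106),z0=.004),collar(S,'scene',(.477,-.125),z0=.004),collar(T,'top',(.477,-.125),z0=.004))
print(collar(T,'top',COL[3]),collar(S,'scene',COL[3]))
c=(.477,-.097);print('dish',fitcirc(T,'top',c,.058,.02),fitcirc(S,'scene',c,.058,.02))
both('dish',0)
plan((.6542,-.2173,.1),(.477,-.068,.1),(.477,-.068,.0135))"
```

```text
(array([ 0.6519, -0.1068]), 216, 264) (array([ 0.4776, -0.1259]), 154, 209) (array([ 0.4751, -0.125 ]), 88, 120)
(array([0.6252, 0.2261]), 124, 135) (array([0.6247, 0.2248]), 200, 252)
dish (array([ 0.4856, -0.0891]), np.float64(78.0)) (array([ 0.4789, -0.0991]), np.float64(65.9))
dish spot top 0.76 [273.6 373.7] [ 0.4749 -0.0943] 
dish spot scene 0.96 [236.4 281.2] [ 0.4786 -0.0946] 
t 26.92 pos [ 0.6542 -0.2173  0.0216] F [-6.5  0.9  9.1] w 0.0231
(0.6542, -0.2173, 0.1) -> [-0.0, -0.0001, -0.196] [-0.0, 0.0, -0.0002]
(0.477, -0.068, 0.1) -> [0.3726, -0.4436, -0.1959] [-0.0, 0.0, -0.0002]
(0.477, -0.068, 0.0135) -> [0.3727, -0.4435, 0.0203] [-0.0, 0.0, -0.0002]
```

>>> {"name": "send_rows", "arguments": {
  "increments": [
    [[0,0,-0.06],[0,0,0]],
    [[0,0,-0.13],[0,0,0]],
    [[0,0,-0.18],[0,0,0]],
    [[0.04,-0.05,-0.2],[0,0,0]],
    [[0.1,-0.12,-0.2],[0,0,0]],
    [[0.16,-0.19,-0.2],[0,0,0]],
    [[0.22,-0.26,-0.2],[0,0,0]],
    [[0.28,-0.33,-0.2],[0,0,0]],
    [[0.34,-0.4,-0.2],[0,0,0]],
    [[0.372,-0.443,-0.2],[0,0,0]],
    [[0.372,-0.443,-0.2],[0,0,0]],
    [[0.372,-0.443,-0.15],[0,0,0]],
    [[0.372,-0.443,-0.09],[0,0,0]],
    [[0.372,-0.443,-0.04],[0,0,0]],
    [[0.372,-0.443,-0.01],[0,0,0]],
    [[0.372,-0.443,0.01],[0,0,0]],
    [[0.372,-0.443,0.016],[0,0,0]],
    [[0.372,-0.443,0.018],[0,0,0]]
  ]
}}

```text
t: 28.42
position: [0.4776, -0.0683, 0.0139]
eef_rot: [[0.001, 1.0, -0.0], [1.0, -0.001, 0.0], [0.0, -0.0, -1.0]]
ft_force: [0.2, 0.2, -0.5]
width: 0.0234
grasp_force: 30.0
```

>>> {"name": "send_rows", "arguments": {
  "increments": [
    [[0,0,0],[0,0,0]],
    [[0,0,0],[0,0,0]],
    [[0,0,0],[0,0,0]],
    [[0,0,0],[0,0,0]],
    [[0,0,-0.02],[0,0,0]],
    [[0,0,-0.07],[0,0,0]],
    [[0,0,-0.15],[0,0,0]],
    [[0,0,-0.23],[0,0,0]],
    [[0.05,0.08,-0.23],[0,0,0]],
    [[0.1,0.15,-0.23],[0,0,0]],
    [[0.15,0.2,-0.23],[0,0,0]],
    [[0.15,0.2,-0.23],[0,0,0]],
    [[0.15,0.2,-0.23],[0,0,0]]
  ],
  "claw": 0.23
}}

```text
t: 29.5
position: [0.5578, -0.0071, 0.1063]
eef_rot: [[-0.001, 1.0, 0.0], [1.0, 0.001, 0.001], [0.001, 0.0, -1.0]]
ft_force: [-0.7, -1.3, 0.3]
width: 0.0365
grasp_force: 0.0
```

```bash
python3 -c "
from h import *
T=optics.capture('top');S=optics.capture('scene')
print(*[collar(S,'scene',X,z0=.004) for X in [(.652,-.106),(.477,-.125),(.477,-.068)]])
print(collar(T,'top',COL[3]),collar(S,'scene',COL[3]))
both('dish',0)
plan((.6247,.2255,.1),(.6247,.2255,.007))"
```

```text
(array([ 0.6518, -0.1073]), 220, 264) (array([ 0.4763, -0.1264]), 160, 209) (array([ 0.4767, -0.0709]), 159, 207)
(array([0.6249, 0.2262]), 118, 135) (array([0.6245, 0.2247]), 196, 252)
dish spot scene 0.95 [190.2 178.8] [ 0.2974 -0.3257] 
dish spot scene 0.75 [234.5 277.1] [ 0.4719 -0.1029] 
t 29.7 pos [ 0.5568 -0.0094  0.1061] F [-0.  -0.8 -0. ] w 0.0362
(0.6247, 0.2255, 0.1) -> [0.5875, 0.1686, 0.0148] [-0.0, 0.0001, -0.0004]
(0.6247, 0.2255, 0.007) -> [0.5876, 0.1686, 0.2473] [-0.0, 0.0001, -0.0004]
```

Collar 3 is in the dish. Last, collar 4 at (0.6247, 0.2255).

>>> {"name": "send_rows", "arguments": {
  "increments": [
    [[0.08,0.02,0],[0,0,0]],
    [[0.17,0.05,0],[0,0,0]],
    [[0.26,0.08,0],[0,0,0]],
    [[0.35,0.1,0],[0,0,0]],
    [[0.44,0.13,0],[0,0,0]],
    [[0.53,0.15,0],[0,0,0]],
    [[0.575,0.165,0],[0,0,0]],
    [[0.587,0.168,0],[0,0,0]],
    [[0.587,0.168,0],[0,0,0]],
    [[0.587,0.168,0.03],[0,0,0]],
    [[0.587,0.168,0.08],[0,0,0]],
    [[0.587,0.168,0.14],[0,0,0]],
    [[0.587,0.168,0.19],[0,0,0]],
    [[0.587,0.168,0.22],[0,0,0]],
    [[0.587,0.168,0.24],[0,0,0]],
    [[0.587,0.168,0.247],[0,0,0]],
    [[0.587,0.168,0.247],[0,0,0]],
    [[0.587,0.168,0.247],[0,0,0]]
  ],
  "claw": 0.06
}}

```text
t: 31.2
position: [0.6253, 0.2262, 0.0079]
eef_rot: [[0.002, 1.0, 0.001], [1.0, -0.002, 0.0], [0.0, 0.001, -1.0]]
ft_force: [-0.1, -0.4, 1.1]
width: 0.0441
grasp_force: 0.0
```

>>> {"name": "send_rows", "arguments": {
  "increments": [
    [[0,0,0],[0,0,0]],
    [[0,0,0],[0,0,0]],
    [[0,0,0],[0,0,0]],
    [[0,0,0],[0,0,0]],
    [[0,0,0],[0,0,0]],
    [[0,0,0],[0,0,0]]
  ],
  "claw": 1
}}

```text
t: 31.7
position: [0.6251, 0.2265, 0.0076]
eef_rot: [[0.001, 1.0, 0.001], [1.0, -0.001, 0.0], [0.0, 0.001, -1.0]]
ft_force: [0.0, -1.1, 6.0]
width: 0.0229
grasp_force: 30.0
```

```bash
python3 -c "
from h import *
plan((.6545,-.2175,.115),(.52,.03,.115))"
```

```text
t 31.7 pos [0.6251 0.2265 0.0076] F [ 0.  -1.1  6. ] w 0.0229
(0.6545, -0.2175, 0.115) -> [-1.1098, 0.0751, -0.2688] [0.0001, -0.0, -0.0002]
(0.52, 0.03, 0.115) -> [-0.4915, -0.2619, -0.2689] [0.0001, -0.0, -0.0002]
```

>>> {"name": "send_rows", "arguments": {
  "increments": [
    [[0,0,-0.05],[0,0,0]],
    [[0,0,-0.13],[0,0,0]],
    [[0,0,-0.22],[0,0,0]],
    [[-0.08,0.01,-0.268],[0,0,0]],
    [[-0.18,0.02,-0.268],[0,0,0]],
    [[-0.28,0.03,-0.268],[0,0,0]],
    [[-0.38,0.04,-0.268],[0,0,0]],
    [[-0.48,0.05,-0.268],[0,0,0]],
    [[-0.58,0.06,-0.268],[0,0,0]],
    [[-0.68,0.07,-0.268],[0,0,0]],
    [[-0.78,0.075,-0.268],[0,0,0]],
    [[-0.88,0.075,-0.268],[0,0,0]],
    [[-0.95,0.075,-0.268],[0,0,0]]
  ]
}}

```text
t: 32.78
position: [0.6537, -0.1582, 0.114]
eef_rot: [[0.004, 1.0, -0.0], [1.0, -0.004, -0.001], [-0.001, -0.0, -1.0]]
ft_force: [0.8, -1.1, 0.1]
width: 0.0228
grasp_force: 30.0
```

>>> {"name": "send_rows", "arguments": {
  "increments": [
    [[-0.06,0,0],[0,0,0]],
    [[-0.11,0,0],[0,0,0]],
    [[-0.14,0,0],[0,0,0]],
    [[-0.155,0,0],[0,0,0]],
    [[-0.16,0,0],[0,0,0]],
    [[-0.16,0,0],[0,0,0]],
    [[-0.16,0,0],[0,0,0]]
  ]
}}

```text
t: 33.37
position: [0.6545, -0.2161, 0.1143]
eef_rot: [[-0.0, 1.0, 0.0], [1.0, 0.0, 0.001], [0.001, 0.0, -1.0]]
ft_force: [-0.4, 0.1, -0.0]
width: 0.0227
grasp_force: 30.0
```

```bash
python3 -c "
from h import *
plan((.6545,-.2178,.057),(.6545,-.2178,.049))"
```

```text
t 33.37 pos [ 0.6545 -0.2161  0.1143] F [-0.4  0.1 -0. ] w 0.0227
(0.6545, -0.2178, 0.057) -> [-0.0044, -0.0001, 0.1431] [0.0, -0.0001, 0.0001]
(0.6545, -0.2178, 0.049) -> [-0.0044, -0.0001, 0.1631] [0.0, -0.0001, 0.0001]
```

>>> {"name": "send_rows", "arguments": {
  "increments": [
    [[0,0,0.03],[0,0,0]],
    [[0,0,0.07],[0,0,0]],
    [[0,0,0.1],[0,0,0]],
    [[0,0,0.125],[0,0,0]],
    [[0,0,0.138],[0,0,0]],
    [[0,0,0.143],[0,0,0]],
    [[0,0,0.143],[0,0,0]],
    [[0,0,0.143],[0,0,0]]
  ]
}}

```text
t: 34.03
position: [0.6546, -0.2177, 0.0575]
eef_rot: [[0.001, 1.0, 0.001], [1.0, -0.001, -0.0], [-0.0, 0.001, -1.0]]
ft_force: [0.2, -0.3, -0.1]
width: 0.0231
grasp_force: 30.0
```

>>> {"name": "send_rows", "arguments": {
  "increments": [
    [[0,0,0.005],[0,0,0]],
    [[0,0,0.01],[0,0,0]],
    [[0,0,0.015],[0,0,0]],
    [[0,0,0.02],[0,0,0]],
    [[0,0,0.02],[0,0,0]]
  ]
}}

```text
t: 34.45
position: [0.6547, -0.2181, 0.0508]
eef_rot: [[0.001, 1.0, 0.001], [1.0, -0.001, -0.001], [-0.001, 0.001, -1.0]]
ft_force: [-9.3, 0.9, 23.5]
width: 0.0231
grasp_force: 30.0
```

The same stop at about 44 mm (Fz 23.5 N), so collar 4 goes to the reject tray.

>>> {"name": "send_rows", "arguments": {
  "increments": [
    [[0,0,-0.05],[0,0,0]],
    [[0,0,-0.1],[0,0,0]],
    [[0,0,-0.13],[0,0,0]],
    [[0.06,0,-0.13],[0,0,0]],
    [[0.14,0,-0.13],[0,0,0]],
    [[0.23,-0.006,-0.13],[0,0,0]],
    [[0.32,-0.006,-0.13],[0,0,0]],
    [[0.39,-0.006,-0.13],[0,0,0]],
    [[0.42,-0.006,-0.13],[0,0,0]],
    [[0.42,-0.006,-0.13],[0,0,0]],
    [[0.42,-0.006,-0.08],[0,0,0]],
    [[0.42,-0.006,-0.02],[0,0,0]],
    [[0.42,-0.006,0.04],[0,0,0]],
    [[0.42,-0.006,0.07],[0,0,0]],
    [[0.42,-0.006,0.083],[0,0,0]],
    [[0.42,-0.006,0.089],[0,0,0]],
    [[0.42,-0.006,0.089],[0,0,0]]
  ]
}}

```text
t: 35.87
position: [0.6524, -0.0502, 0.0138]
eef_rot: [[0.002, 1.0, 0.0], [1.0, -0.002, -0.0], [-0.0, 0.0, -1.0]]
ft_force: [0.2, -0.7, -0.6]
width: 0.023
grasp_force: 30.0
```

>>> {"name": "send_rows", "arguments": {
  "increments": [
    [[0,0,0],[0,0,0]],
    [[0,0,0],[0,0,0]],
    [[0,0,0],[0,0,0]],
    [[0,0,0],[0,0,0]],
    [[0,0,-0.02],[0,0,0]],
    [[0,0,-0.07],[0,0,0]],
    [[0,0,-0.15],[0,0,0]],
    [[0,0,-0.23],[0,0,0]],
    [[-0.1,-0.05,-0.28],[0,0,0]],
    [[-0.2,-0.1,-0.28],[0,0,0]],
    [[-0.3,-0.18,-0.28],[0,0,0]],
    [[-0.38,-0.26,-0.28],[0,0,0]],
    [[-0.42,-0.34,-0.28],[0,0,0]],
    [[-0.45,-0.4,-0.28],[0,0,0]],
    [[-0.45,-0.42,-0.28],[0,0,0]],
    [[-0.45,-0.42,-0.28],[0,0,0]],
    [[-0.45,-0.42,-0.28],[0,0,0]]
  ],
  "claw": 0.23
}}

```text
t: 37.28
position: [0.4841, -0.2297, 0.1264]
eef_rot: [[0.002, 1.0, 0.001], [1.0, -0.002, -0.001], [-0.001, 0.001, -1.0]]
ft_force: [0.5, 0.5, -0.2]
width: 0.036
grasp_force: 0.0
```

```bash
python3 -c "
from h import *
T=snap('top','t5.png');S=snap('scene','s5.png')
print(*[collar(S,'scene',X,z0=.004) for X in [(.652,-.106),(.652,-.05),(.477,-.125),(.477,-.068)]])
both('dish',0)
c=(.477,-.097);print('dish',fitcirc(T,'top',c,.058,.02),fitcirc(S,'scene',c,.058,.02))
plan((.477,-.2,.1))"
```

```text
(array([ 0.6518, -0.1073]), 220, 264) (array([ 0.6517, -0.0522]), 222, 261) (array([ 0.4776, -0.1259]), 152, 209) (array([ 0.4766, -0.0709]), 160, 207)
dish spot top 0.72 [277.6 373.2] [ 0.4664 -0.0932] 
dish spot top 0.54 [150.5 463.6] [ 0.7385 -0.2862] 
dish spot scene 0.93 [237.1 281.5] [ 0.481  -0.0941] 
dish spot scene 0.7 [191.2 182.9] [ 0.302  -0.3159] 
dish (array([ 0.4858, -0.0892]), np.float64(84.9)) (array([ 0.4782, -0.0975]), np.float64(73.2))
t 37.48 pos [ 0.4849 -0.2286  0.1255] F [-0.5  0.5 -0.5] w 0.0361
(0.477, -0.2, 0.1) -> [0.0716, -0.0196, 0.0639] [0.0001, -0.0001, 0.0001]
```

View pics/s5.png

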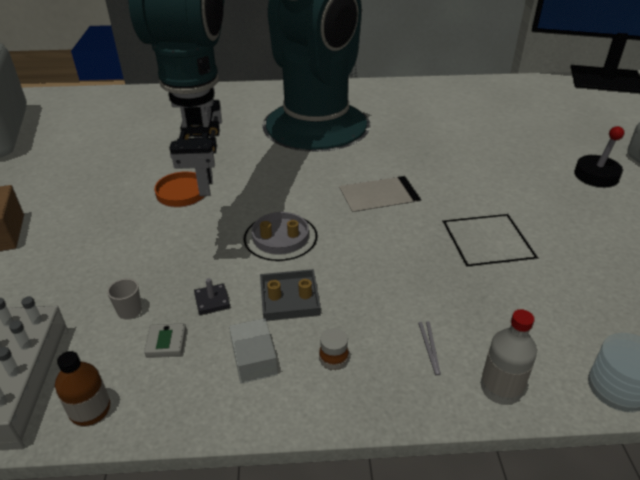

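All four are sorted: two upright in the dish at (265,228) and (293,228), two in the tray at (274,289) and (305,288), and the dish is still in the ring. Now the push to the square, along a line tilted 4.4° towards +x.

```bash
python3 -c "
from h import *
pts=[(221,443.5),(214.5,508),(257,536),(264,466)]
print(np.mean([px2w(p,'scene',0,False) for p in pts],0))
a=np.radians(4.4);d=np.array([np.sin(a),np.cos(a),0]);R=np.c_[d,[np.cos(a),-np.sin(a),0],[0,0,-1]]
c=np.array([.4775,-.0975,0]);p=c-.08*d
plan((p[0],p[1],.12),(p[0],p[1],.009),R=R)"
```

```text
[0.51054869 0.32389148 0.        ]
t 37.48 pos [ 0.4849 -0.2286  0.1255] F [-0.5  0.5 -0.5] w 0.0361
(np.float64(0.4713624777498545), np.float64(-0.17726422017815363), 0.12) -> [0.1285, -0.0337, 0.0139] [0.0001, -0.0001, 0.0123]
(np.float64(0.4713624777498545), np.float64(-0.17726422017815363), 0.009) -> [0.1284, -0.0338, 0.2914] [0.0001, -0.0001, 0.0123]
```

>>> {"name": "send_rows", "arguments": {
  "increments": [
    [[0.06,-0.02,0],[0,0,0.0123]],
    [[0.11,-0.03,0],[0,0,0.0123]],
    [[0.128,-0.034,0],[0,0,0.0123]],
    [[0.128,-0.034,0],[0,0,0.0123]],
    [[0.128,-0.034,0],[0,0,0.0123]],
    [[0.128,-0.034,0.06],[0,0,0.0123]],
    [[0.128,-0.034,0.14],[0,0,0.0123]],
    [[0.128,-0.034,0.21],[0,0,0.0123]],
    [[0.128,-0.034,0.26],[0,0,0.0123]],
    [[0.128,-0.034,0.285],[0,0,0.0123]],
    [[0.128,-0.034,0.29],[0,0,0.0123]],
    [[0.128,-0.034,0.29],[0,0,0.0123]]
  ],
  "claw": -0.49
}}

```text
t: 38.48
position: [0.4705, -0.1787, 0.0094]
eef_rot: [[0.079, 0.997, -0.0], [0.997, -0.079, 0.0], [0.0, -0.0, -1.0]]
ft_force: [0.6, 0.3, 0.8]
width: 0.0702
grasp_force: 0.0
```

```bash
python3 -c "
from h import *
a=np.radians(4.4);d=np.array([np.sin(a),np.cos(a),0]);R=np.c_[d,[np.cos(a),-np.sin(a),0],[0,0,-1]]
p=np.array([.510,.324,0])-.0542*d
plan((p[0],p[1],.009),R=R)"
```

```text
t 38.48 pos [ 0.4705 -0.1787  0.0094] F [0.6 0.3 0.8] w 0.0702
(np.float64(0.5058418286755264), np.float64(0.26995974082930096), 0.009) -> [1.125, -0.0002, 0.0013] [-0.0001, -0.0, -0.0003]
```

>>> {"name": "send_rows", "arguments": {
  "increments": [
    [[0.01,0,0],[0,0,0]],
    [[0.025,0,0],[0,0,0]],
    [[0.045,0,0],[0,0,0]],
    [[0.065,0,0],[0,0,0]],
    [[0.085,0,0],[0,0,0]],
    [[0.11,0,0],[0,0,0]],
    [[0.135,0,0],[0,0,0]],
    [[0.16,0,0],[0,0,0]],
    [[0.19,0,0],[0,0,0]],
    [[0.22,0,0],[0,0,0]],
    [[0.25,0,0],[0,0,0]],
    [[0.28,0,0],[0,0,0]],
    [[0.31,0,0],[0,0,0]],
    [[0.34,0,0],[0,0,0]],
    [[0.37,0,0],[0,0,0]],
    [[0.4,0,0],[0,0,0]],
    [[0.425,0,0],[0,0,0]],
    [[0.445,0,0],[0,0,0]],
    [[0.46,0,0],[0,0,0]],
    [[0.47,0,0],[0,0,0]]
  ]
}}

```text
t: 40.15
position: [0.4851, 0.0098, 0.0098]
eef_rot: [[0.078, 0.997, 0.0], [0.997, -0.078, -0.001], [-0.001, 0.0, -1.0]]
ft_force: [-0.3, -6.4, 5.6]
width: 0.0702
grasp_force: 3.4
```

```bash
python3 -c "
from h import *
a=np.radians(4.4);d=np.array([np.sin(a),np.cos(a),0]);R=np.c_[d,[np.cos(a),-np.sin(a),0],[0,0,-1]]
p=np.array([.510,.324,0])-.0542*d
plan((p[0],p[1],.009),R=R)
q=np.array(readout.get_state()['position'])+.0542*d;print('exp dish',q)
S=snap('scene','s6.png');both('dish',0,cams=('scene',))
print(collar(S,'scene',q[:2]+[0,-.028],z0=.004),collar(S,'scene',q[:2]+[0,.028],z0=.004))"
```

```text
t 40.15 pos [0.4851 0.0098 0.0098] F [-0.3 -6.4  5.6] w 0.0702
(np.float64(0.5058418286755264), np.float64(0.26995974082930096), 0.009) -> [0.6525, 0.0011, 0.0015] [0.0, 0.0001, -0.0002]
exp dish [0.48924465 0.06384522 0.00980348]
dish spot scene 0.74 [237.1 359.9] [0.491  0.0651] 
dish spot scene 0.66 [191.6 180.2] [ 0.3034 -0.3218] 
dish spot scene 0.64 [237.9 345.9] [0.4917 0.0365] 
(array([0.4897, 0.0343]), 150, 209) (array([0.489 , 0.0893]), 154, 208)
```

View pics/s6.png

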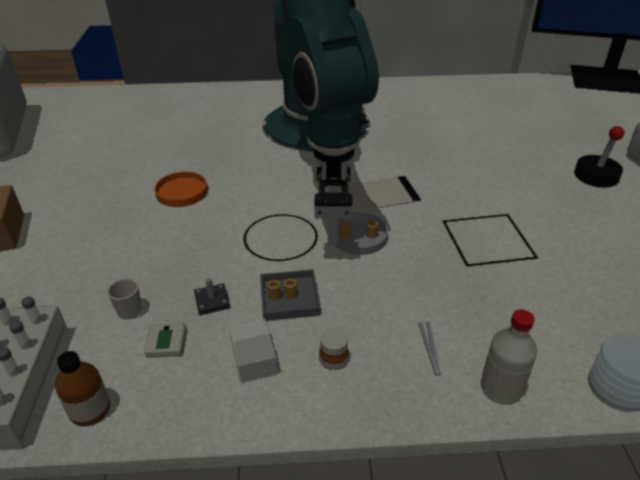

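The dish (360,235) tracks well with both collars upright. One tray collar has been nudged from col 305 to col 290 but is still upright in the tray. I'll continue the push.

>>> {"name": "send_rows", "arguments": {
  "increments": [
    [[0.01,0,0],[0,0,0]],
    [[0.025,0,0],[0,0,0]],
    [[0.045,0,0],[0,0,0]],
    [[0.075,0,0],[0,0,0]],
    [[0.11,0,0],[0,0,0]],
    [[0.15,0,0],[0,0,0]],
    [[0.19,0,0],[0,0,0]],
    [[0.23,0,0],[0,0,0]],
    [[0.27,0,0],[0,0,0]],
    [[0.31,0,0],[0,0,0]],
    [[0.35,0,0],[0,0,0]],
    [[0.39,0,0],[0,0,0]],
    [[0.43,0,0],[0,0,0]],
    [[0.47,0,0],[0,0,0]],
    [[0.51,0,0],[0,0,0]],
    [[0.545,0,0],[0,0,0]],
    [[0.575,0,0],[0,0,0]],
    [[0.6,0,0],[0,0,0]],
    [[0.615,0,0],[0,0,0]],
    [[0.62,0,0],[0,0,0]]
  ]
}}

```text
t: 41.92
position: [0.5041, 0.257, 0.0094]
eef_rot: [[0.078, 0.997, -0.0], [0.997, -0.078, -0.0], [-0.0, -0.0, -1.0]]
ft_force: [-1.3, -6.6, 6.6]
width: 0.07
grasp_force: 3.8
```

```bash
python3 -c "
from h import *
a=np.radians(4.4);d=np.array([np.sin(a),np.cos(a),0]);R=np.c_[d,[np.cos(a),-np.sin(a),0],[0,0,-1]]
p=np.array([.510,.324,0])-.0542*d
plan((p[0],p[1],.009),R=R)
q=np.array(readout.get_state()['position'])+.0542*d;print('exp dish',q)
S=optics.capture('scene');T=optics.capture('top');both('dish',0)
print(collar(S,'scene',q[:2]+[0,-.028],z0=.004),collar(S,'scene',q[:2]+[0,.028],z0=.004))
cv2.imwrite('pics/c7.png',np.hstack([cv2.resize(S[190:290,420:560][:,:,::-1],(420,300)),cv2.resize(T[200:320,110:262][:,:,::-1],(380,300))]))"
```

```text
t 41.92 pos [0.5041 0.257  0.0094] F [-1.3 -6.6  6.6] w 0.07
(np.float64(0.5058418286755264), np.float64(0.26995974082930096), 0.009) -> [0.0326, 0.0017, 0.0011] [-0.0001, 0.0001, -0.0002]
exp dish [0.50830613 0.31103394 0.00943632]
dish spot top 0.96 [356.9 480.6] [ 0.3007 -0.319 ] 
dish spot top 0.73 [188.6 370.2] [ 0.6566 -0.0868] 
dish spot scene 0.89 [191.3 182.7] [ 0.3024 -0.3163] 
(array([0.5099, 0.2859]), 87, 218) (array([0.507 , 0.3371]), 164, 219)
```

View pics/c7.png

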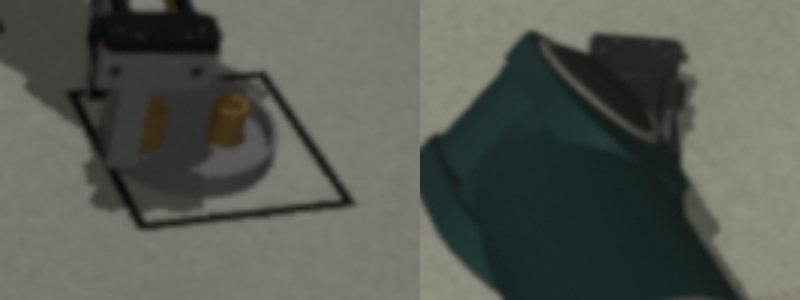

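It tracks as expected, with 13 mm to go. I'll finish, back off along the push line, rise and move clear.

>>> {"name": "send_rows", "arguments": {
  "increments": [
    [[0.008,0.001,0],[0,0,0]],
    [[0.018,0.001,0],[0,0,0]],
    [[0.026,0.001,0],[0,0,0]],
    [[0.031,0.001,0],[0,0,0]],
    [[0.033,0.001,0],[0,0,0]],
    [[0.033,0.001,0],[0,0,0]],
    [[0.02,0.001,0],[0,0,0]],
    [[-0.02,0.001,0],[0,0,0]],
    [[-0.07,0.001,0],[0,0,0]],
    [[-0.1,0.001,-0.05],[0,0,0]],
    [[-0.1,0,-0.15],[0,0,0]],
    [[-0.15,0,-0.25],[0,0,0]],
    [[-0.25,0,-0.3],[0,0,0]],
    [[-0.35,0,-0.3],[0,0,0]],
    [[-0.45,0,-0.3],[0,0,0]],
    [[-0.55,0,-0.3],[0,0,0]],
    [[-0.65,0,-0.3],[0,0,0]],
    [[-0.75,0,-0.3],[0,0,0]],
    [[-0.8,0,-0.3],[0,0,0]],
    [[-0.8,0,-0.3],[0,0,0]]
  ]
}}

```text
t: 43.78
position: [0.4787, -0.0678, 0.1295]
eef_rot: [[0.085, 0.996, 0.0], [0.996, -0.085, -0.001], [-0.001, 0.0, -1.0]]
ft_force: [-0.3, 0.0, -0.5]
width: 0.0703
grasp_force: 0.0
```

```bash
python3 -c "
from h import *
S=optics.capture('scene');T=optics.capture('top');both('dish',0)
print(*[collar(im,c,X,z0=.004) for c,im in (('scene',S),('top',T)) for X in [(.51,.296),(.51,.352),(.652,-.106),(.652,-.075)]],sep='\n')
c=(.510,.323);print('dish',fitcirc(T,'top',c,.058,.02),fitcirc(S,'scene',c,.058,.02))
cv2.imwrite('pics/c8.png',np.vstack([np.hstack([cv2.resize(S[190:290,420:560][:,:,::-1],(420,300)),cv2.resize(T[200:320,110:262][:,:,::-1],(380,300))]),cv2.resize(S[180:330,180:400][:,:,::-1],(800,300))[:, :]]))"
```

```text
dish spot top 0.69 [257.1 179.3] [0.5086 0.323 ] 
dish spot top 0.6 [358.8 480.5] [ 0.2967 -0.3188] 
dish spot scene 0.61 [193.5 179.3] [ 0.3107 -0.3228] 
(array([0.508 , 0.2958]), 167, 217)
(array([0.508 , 0.3504]), 172, 219)
(array([ 0.6514, -0.0987]), 406, 263)
(array([ 0.6503, -0.0846]), 348, 262)
(array([0.508 , 0.2976]), 114, 143)
(array([0.5083, 0.3517]), 118, 150)
(array([ 0.6504, -0.0953]), 247, 124)
(array([ 0.65  , -0.0876]), 225, 123)
dish (array([0.5064, 0.3203]), np.float64(106.8)) (array([0.5105, 0.3268]), np.float64(95.3))
```

View pics/c8.png

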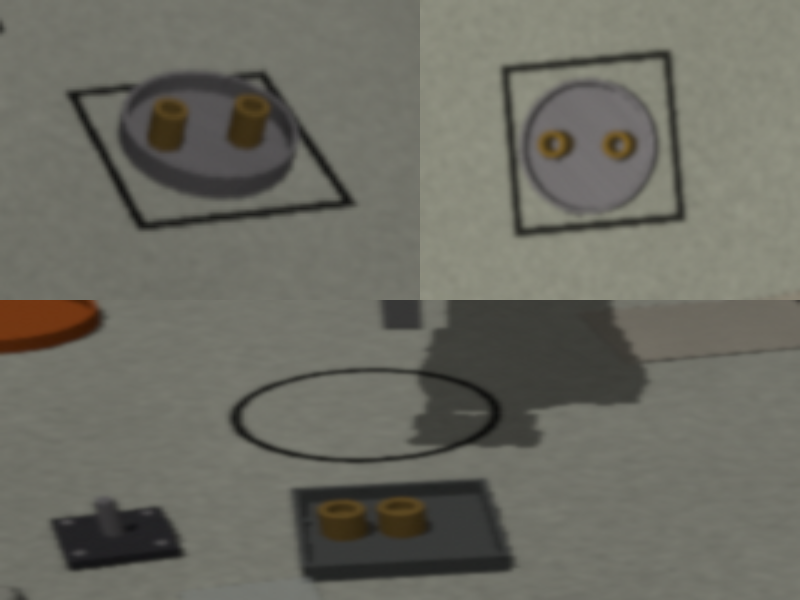

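The dish is centred in the square at crop (592,147), well inside all four sides, with both good collars upright. Both rejects stand in the tray, and the robot is clear of everything. Handing in.

```bash
python3 -c "
from h import *
print(job.hand_in())"
```

```text
the job is handed in; nothing more can be done
None
```

The job is handed in: collars 1 and 3 from the robot's right slid fully down and are in the dish, 2 and 4 stopped part-way and are in the reject tray, and the loaded dish sits inside the square with the robot clear; one reject collar was nudged inside the tray during the run but stayed upright, and no verdict was shown.

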